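# Drive out the stuck cross pin and pull the worn sawhorse foot

### The arm

A 6-joint arm with a two-finger parallel gripper is mounted at the origin on the work surface. World frame = base frame: x ahead of the robot, y to its left, z up, the work surface at z = 0. Lengths are in m, angles in rad, forces in N, time in s.
With the tool pointing down it reaches from about 0.325 to 0.925 m from the base axis. Payload 3.1 kg.
Tool frame: the origin (TCP) lies on the centre line of the jaws, within the pads' length; the fingertips stand 19 mm ahead of it and the grasp point (between the pads) is the TCP (finger_overhang is the distance from the TCP to the fingertips, in m); z points along the fingers, y is the direction in which the jaws open and shut (so a half turn about z gives the same grasp; the last joint's range is limited). The gripper opens to 85 mm and grips with 20 to 120 N. Pads are 22 mm wide; open, the fingers measure 114 mm over their backs; the gripper's body (76 mm by 85 mm) begins 54 mm behind the grasp point. The pads swing forward as they close: fully open they stand 13 mm farther back than shut.
Start: joints at [1.197, 0.217, 1.613, -0, 1.311, -0.112], TCP at [0.162, 0.604, 0.25] pointing down, gripper open.
Joint ranges: [-2.75, 2.75], [-0.78, 2.1], [0.31, 2.55], [-1.13, 4.27], [0.13, 2.63], [-2.58, 2.58]. Speed limits (rad/s): [2.79, 2.79, 3.14, 3.14, 3.14, 3.14].

### API

Orientations are given as [roll, pitch, yaw] about the fixed x, y, z axes, in that order (R = Rz(yaw) Ry(pitch) Rx(roll)).
In Python, from bench import read_state, grab_frame, job_done, finger_overhang gives the robot as it stands.
- The arm moves only by the tool move_arm, never from a script. Its argument "targets" is a list of rows, each a list of 5 numbers: the shift along the tool's x, y, z in cm, then the turn about the tool's z in rad, then the closure, from 0 (fully open) to 1 (shut). In form: [[x, y, z, roll, grip], ...]. A call has 1 to 12 rows; each row is the pose to reach, as a shift and turn from the pose measured when the call began, along the tool's axes at that moment; what a row does not reach only later rows make up. A row lasts 1/10 s, in which the tool goes at most 50 mm and 8.59 degrees, less where a joint would pass 70% of its speed; a pose out of reach is approached as far as the arm can. A call with a gripper value outside its range is refused whole. The fingers move at their own pace and stop on an object; the grip force is fixed at half the most. Time passes only in rows, so rows that repeat a pose let the fingers close. It gives the time, the measured TCP pose, the force and the opening at its end, in the units of the state.
- read_state(): the state, without advancing time (a new reading comes with each control period).
- grab_frame(name): name is "scene" or "side" or "wrist"; returns a dict with "img" (400x640x3 uint8, blue, green, red), "camera_matrix" (3x3 intrinsics, pixels), "rvec" (rotation vector, rad) and "tvec" (3), from world to camera coordinates, as OpenCV has them. Camera axes: x right, y down, z forward; pixel columns grow to the right and rows downward; lengths in m; the calibration is good to about 2 mm. The wrist camera is an equidistant fisheye: a pixel r from the principal point sees the ray r / f radians off the axis. A picture is of the moment at which its call begins. There is no depth.
- job_done(): hands the job in, once; it reports no verdict.
The state is a dict: "time_s": time; "qpos": joint angles; "qd": joint speeds; "effort": joint torques, N m; "eef_pos": TCP position; "eef_rot": TCP orientation; "ft_force": force on the tool from outside, world axes, zero at the start; "torque": the same for the moment, N m; "gripper_width": finger opening in m.
Only numpy, scipy, OpenCV 4.12 (cv2) and the standard library are available. Lean on these libraries where they do the work, as an engineer would, in place of code of your own. Each camera call takes 0.05 s, during which the arm holds its last target.

### The job

Use the brass drift punch to push the stuck pin out of the blue shoe from its plain end, opposite the red head, until it comes up solid on its stop: press gently, ease off as soon as it is solid, and keep the gripper off pin and shoe. Then lay the punch back along its green rest, lift the freed dark foot out without forcing it and put it in the red tray. Leave the other things where they are.

Things in the scene. Friction and masses are not known exactly. Their poses are not given: they have to be found in the camera images.
- shoe: Blue steel U-shoe: base plate 150 x 90 x 8 mm, fixed, origin centre under the foot, z up. Two cheeks, 80 mm wide (x), 70 high: one spans y = -40 to -16 mm, the other +16 to +28. The pin bore runs through both along y, nominally at x = 0, z = 45 mm, but the cheeks sit in worn slots: the true bore is up to 11 mm off in x and 4.5 mm in z, unmeasured. Find it by feel or sight.
- shoe_mouth (a point): Nominal (not true) centre of the bore's mouth on the outer face of the -y cheek (shoe frame 0, -40, 45 mm). There a steel funnel 31 mm wide narrows over 14 mm depth to 10 mm, then an 11 mm bore, so a punch pushed gently and let yield sideways is led in. The punch pushes towards the shoe's +y. More than 20 N of punch on shoe or pin is too much.
- pin (a joint): Travel of the steel pin, 9 mm thick, 49 mm long, red head (15 mm) outside the +y cheek; 0 = head against that cheek. Its plain end lies at shoe y = -21 mm + travel. Starts at 0 to 4 mm; slides towards the shoe's +y with about 7 N of drag (plus 25 N per m/s); a ring stops it solid at 41.5 mm, clear of the foot (whose far face is at about y = +15 mm).
- foot: Worn dark wooden foot with black rubber cap, 52 (x) x 30 (y) x 122 mm tall, about 200 g, loose between the cheeks (1 mm play each side), underside 8 mm above the bench, upper 60 mm above the cheeks. Origin: centre of underside. Cross slot 35 x 23 mm, 37 mm up. Lifts straight up once the pin is clear; more than 25 N against shoe or pin is too much.
- punch: Drift punch: round brass body 14 mm thick, 96 mm long, then a steel shank 8 mm thick, 65 mm long, flat nose 6 mm wide; 130 g. Origin: middle of the brass body, on the axis (mass centre about 10 mm nearer the tip); its y points to the tip, 113 mm from the origin. Lies level on the rest, axis 42 mm above the bench.
- punch_tip (a point): Centre of the punch's flat tip.
- rest: Green punch rest fixed to the bench: base 55 (x) x 120 (y) x 8 mm with two V saddles, 10 mm thick, at y = -40 and +40 mm, open upwards, about 40 mm across. The punch lies along its y, tip to +y, its axis 42 mm above the bench. Origin: centre of its underside.
- tray: Red open tray fixed to the bench, 140 x 140 x 45 mm, wall 5 mm. Origin: centre of its underside.
- spare: New pale wooden foot with a yellow cap, 122 mm long, lying on the bench: leave alone.
- mallet: Hammer lying on the bench: leave alone.
- glue: White glue bottle, 160 mm tall: leave alone.
- jar: Glass jar with a steel lid, 75 mm tall: leave alone.

How it is judged:
By the outcome, as a careful person would: the job done as asked, in the order asked, and still so for the second after the job is handed in, with the robot touching nothing.
It also fails if it takes over 72 s, if anything falls off the work surface, if the arm or the gripper's body presses on something with over 40 N, if the wrist force passes 120 N, or if a joint passes its speed limit or range.

## Working session

There is one attempt and no reset: what is moved stays moved. The work goes in short steps, Python scripts to look and compute and a tool call to move; the robot and the scene stay as the last step left them, time stands still between calls to the robot, and variables do not carry over. Pictures are saved under pics/ and viewed, and the job is handed in when it is done.

Besides the shell and the picture viewer there is one more tool, called after "Request:" in YAML: its name, and indented under it one key for each argument. move_arm: Moves the arm, as the interface text tells. Its arguments: {"type":"object","properties":{"targets":{"type":"array","items":{"type":"array","items":{"type":"number"}}}},"required":["targets"]}

```bash
ls; mkdir -p pics; python3 - <<'E'
from bench import *
import cv2
print(read_state())
for n in ["scene","side","wrist"]:
    f=grab_frame(n); cv2.imwrite(f"pics/{n}0.png",f["img"]); print(n,f["camera_matrix"].tolist(),f["rvec"],f["tvec"])
print(finger_overhang)
E
```

```text
pics
{'time_s': 0.0, 'qpos': array([ 1.19683547e+00,  2.17749917e-01,  1.61495705e+00,  4.69115534e-05,
        1.31125656e+00, -1.12198487e-01]), 'qd': array([ 0.00024804, -0.00048446,  0.00049525, -0.00033814,  0.00072384,
       -0.00011797]), 'effort': array([ 1.34056099e-03, -3.96832359e+01, -3.03860128e+01, -4.78869322e-05,
        9.44826461e-03, -1.04320085e-05]), 'eef_pos': array([0.16142216, 0.60299916, 0.24895886]), 'eef_rot': array([-3.13924176e+00, -3.10477294e-04,  2.87981783e+00]), 'ft_force': array([ 0.21998536,  0.65356244, -0.05436779]), 'torque': array([ 0.03269259, -0.00585068, -0.01968083]), 'gripper_width': 0.08537122383546777}
scene [[396.20521106585534, 0.0, 321.12521098745657], [0.0, 396.20521106585534, 200.68005690989276], [0.0, 0.0, 1.0]] [ 2.28834414  0.95414581 -0.35511075] [-0.43023227 -0.2743869   1.41803249]
side [[385.74932297999936, 0.0, 319.8582084031167], [0.0, 385.74932297999936, 192.86906745938265], [0.0, 0.0, 1.0]] [ 0.48837311 -2.77783922  1.06699665] [0.5845825  0.21967445 1.00319855]
wrist [[309.70691628693146, 0.0, 315.8718306564835], [0.0, 309.70691628693146, 196.12246706452837], [0.0, 0.0, 1.0]] [-2.30130828 -1.76818732 -0.25149225] [-0.62373955 -0.03725287  0.37974691]
0.019
```

View pics/scene0.png

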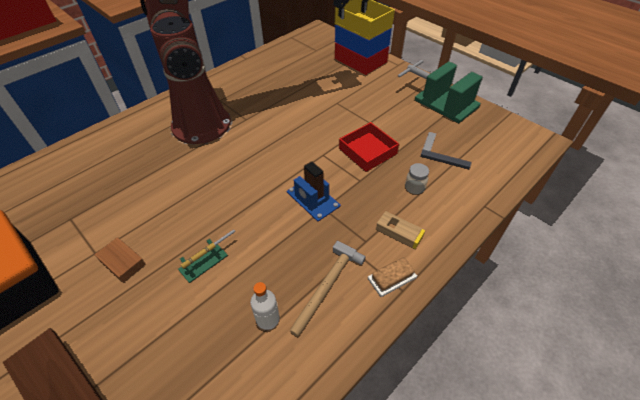

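View pics/side0.png

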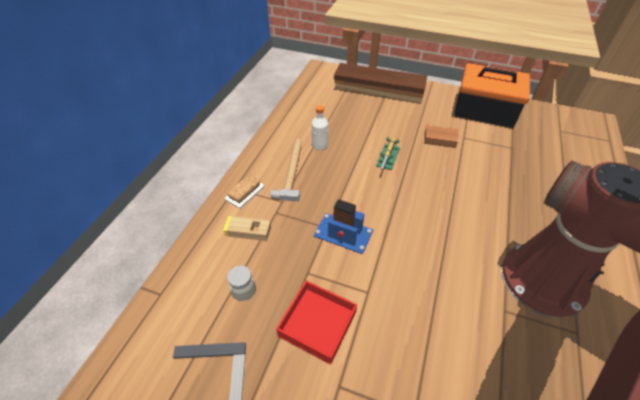

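View pics/wrist0.png

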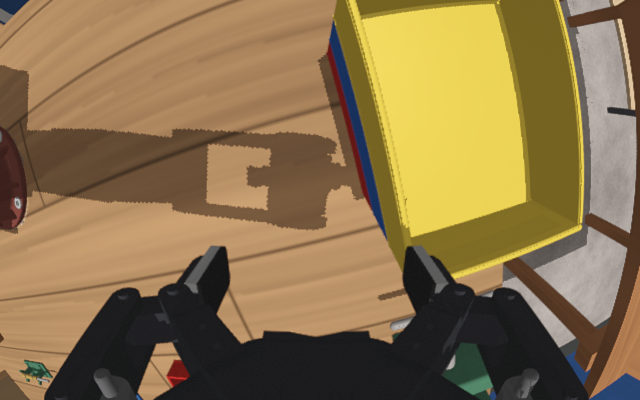

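```bash
cat > h.py <<'E'
from bench import *
import cv2, numpy as np
from scipy.optimize import least_squares
def crop(img,x0,y0,x1,y1,s,name):
    c=cv2.resize(img[y0:y1,x0:x1],None,fx=s,fy=s,interpolation=cv2.INTER_CUBIC)
    for x in range((x0+9)//10*10,x1,10):
        cv2.putText(c,str(x),(int((x-x0+.5)*s)-8,8),0,.3,(255,255,255),1); c[10:14,int((x-x0+.5)*s)]=255
    for y in range((y0+9)//10*10,y1,10):
        cv2.putText(c,str(y),(0,int((y-y0+.5)*s)+3),0,.3,(255,255,255),1); c[int((y-y0+.5)*s),20:24]=255
    cv2.imwrite("pics/"+name,c)
def ray(f,px,fish=False):
    K=f["camera_matrix"];R=cv2.Rodrigues(np.array(f["rvec"]))[0];t=np.array(f["tvec"]).ravel()
    x=(px[0]-K[0,2])/K[0,0];y=(px[1]-K[1,2])/K[1,1]
    if fish:
        r=np.hypot(x,y); d=np.array([x/r*np.sin(r),y/r*np.sin(r),np.cos(r)]) if r>1e-9 else np.array([0,0,1.])
    else: d=np.array([x,y,1.])
    return -R.T@t, R.T@d
def atz(f,px,z,fish=False):
    o,d=ray(f,px,fish); return o+d*(z-o[2])/d[2]
def proj(f,P,fish=False):
    K=f["camera_matrix"];R=cv2.Rodrigues(np.array(f["rvec"]))[0];t=np.array(f["tvec"]).ravel()
    c=R@np.array(P)+t
    if fish:
        th=np.arctan2(np.hypot(c[0],c[1]),c[2]); u=c[:2]/np.hypot(c[0],c[1])*th
    else: u=c[:2]/c[2]
    return np.array([K[0,0]*u[0]+K[0,2],K[1,1]*u[1]+K[1,2]])
E
python3 - <<'E'
from h import *
s=cv2.imread("pics/scene0.png");d=cv2.imread("pics/side0.png")
crop(s,280,155,345,225,8,"s_shoe.png")
crop(s,170,225,245,285,8,"s_rest.png")
crop(s,330,115,405,175,8,"s_tray.png")
crop(d,305,190,380,260,8,"d_shoe.png")
crop(d,365,130,410,185,10,"d_rest.png")
E
```

```text
(no output)
```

View pics/s_shoe.png

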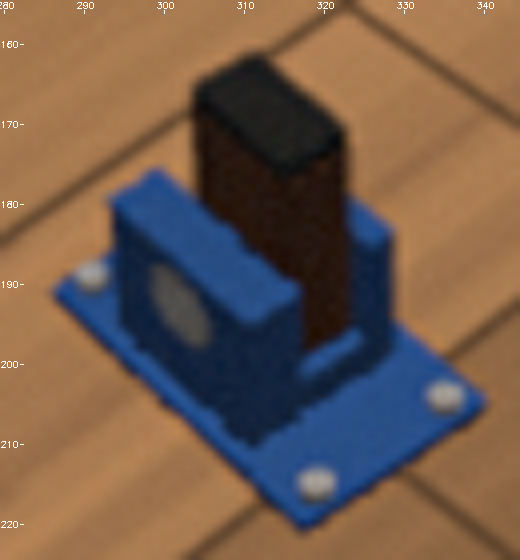

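View pics/s_rest.png

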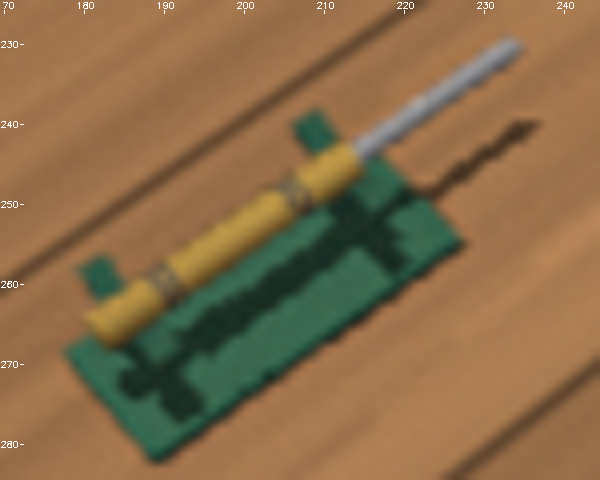

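View pics/s_tray.png

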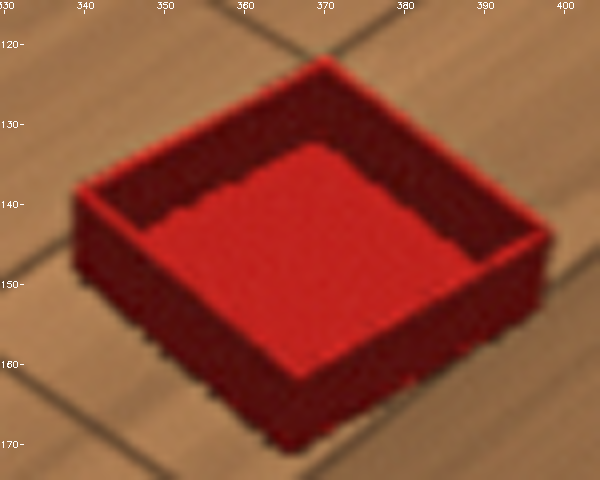

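View pics/d_shoe.png

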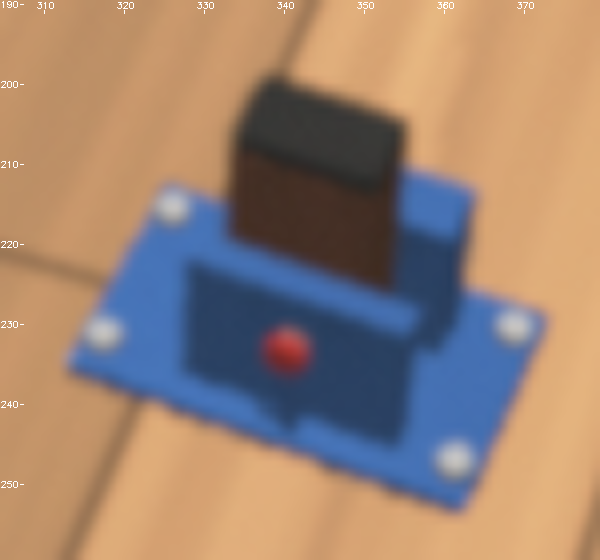

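View pics/d_rest.png

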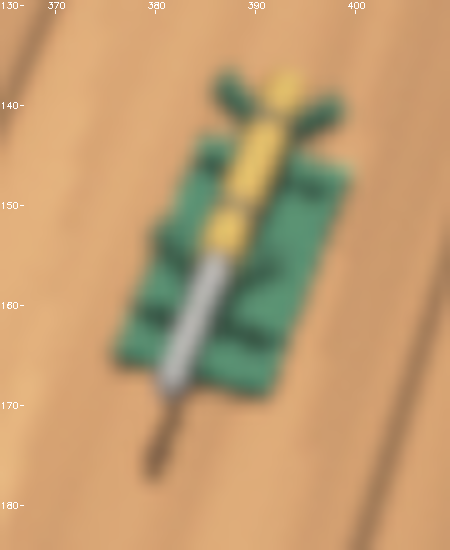

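```bash
cat > fit0.py <<'E'
from h import *
s=grab_frame("scene");d=grab_frame("side")
def fit(obs,x0):
    def pose(p):
        c,n=np.cos(p[2]),np.sin(p[2]); return lambda q: np.array([p[0]+c*q[0]-n*q[1],p[1]+n*q[0]+c*q[1],q[2]])
    def r(p):
        T=pose(p); return np.concatenate([proj(f,T(np.array(q)/1000))-px for f,q,px in obs])
    best=None
    for y in np.arange(-3,3.2,.5):
        o=least_squares(r,[x0[0],x0[1],y],loss="soft_l1")
        if best is None or o.cost<best.cost: best=o
    return best.x, np.round(r(best.x).reshape(-1,2),1)
S=[(-75,-45,8,286,190.5),(75,-45,8,318,220),(75,45,8,340,205),(-40,-40,70,293.5,180),(40,-40,70,311,195),(40,-16,70,317,191),(-40,-16,70,299,176),(-26,-15,130,304,166),(26,-15,130,315.5,175.5),(26,15,130,322.5,170.5),(-26,15,130,311,161.5)]
D=[(-75,45,6,361.5,252.5),(75,45,6,313,235.5),(75,-45,8,325.5,213),(-75,-45,8,372.5,229),(40,28,70,328,222),(-40,28,70,356,231.5),(26,15,130,336,207),(-26,15,130,351.5,212.5),(-26,-15,130,355,204.5),(26,-15,130,339,199)]
if __name__=="__main__":
    mk=lambda f,L:[(f,a[:3],np.array(a[3:])) for a in L]
    for nm,o in [("s",mk(s,S)),("d",mk(d,D)),("both",mk(s,S)+mk(d,D))]:
        p,r=fit(o,[.5,0]); print("shoe",nm,p,r.tolist())
    ps=p
    RS=[(-27.5,-60,8,178,268.5),(27.5,-60,8,189,281),(27.5,60,8,227.5,254.5),(0,113,42,234,230.5),(0,48,42,214,243.5),(0,-48,42,182,265)]
    RD=[(-27.5,60,8,391.5,169),(27.5,60,8,376,165.5),(27.5,-60,8,385,143.5),(-27.5,-60,8,399.5,147),(0,113,42,381.5,168),(0,48,42,386,154.5),(0,-48,42,393,137.5)]
    for nm,o in [("s",mk(s,RS)),("d",mk(d,RD)),("both",mk(s,RS)+mk(d,RD))]:
        p,r=fit(o,[.5,-.3]); print("rest",nm,p,r.tolist())
    for q in [(370,122),(398,143.5),(367,162.5),(339,138.5)]: print("tray",atz(s,q,.045))
    # funnel: plane y=-40 shoe ; px (302.3,192.3)
    c,n=np.cos(ps[2]),np.sin(ps[2]); Rm=np.array([[c,-n,0],[n,c,0],[0,0,1]]);
    for f,px,y in [(s,(302.3,192.3),-.040),(d,(340.5,233),.034)]:
        o,v=ray(f,px); o=Rm.T@(o-[ps[0],ps[1],0]); v=Rm.T@v; print("bore",o+v*(y-o[1])/v[1])
    for nm,px in [("jar",(417,188)),("glue",(266,325)),("spare",(400,232)),("hammer",(348,252))]: print(nm,atz(s,px,.01))
E
python3 fit0.py
```

```text
shoe s [ 0.53526295  0.04434516 -0.08737452] [[0.4, -1.2], [-0.3, -0.5], [1.3, -1.1], [-0.1, 1.2], [-0.2, 2.4], [0.5, 2.2], [1.0, 1.3], [-1.6, -0.9], [-1.3, 0.0], [0.2, -0.1], [-0.2, -1.3]]
shoe d [ 0.53370143  0.04756095 -0.06533212] [[1.7, 2.1], [-0.3, 0.9], [-0.2, 0.1], [1.3, 0.6], [-1.2, -0.0], [-1.2, 0.1], [-1.9, -1.2], [1.4, -0.4], [2.0, -0.7], [-0.6, -1.2]]
shoe both [ 0.53392714  0.04609305 -6.3588968 ] [[0.5, -1.5], [0.1, -1.1], [1.5, -2.0], [0.1, 0.8], [0.1, 1.8], [0.7, 1.6], [1.1, 0.8], [-1.5, -1.4], [-1.1, -0.6], [0.3, -0.7], [-0.2, -1.8], [1.5, 1.8], [-0.2, 0.2], [0.2, -0.4], [1.4, 0.4], [-1.1, -0.6], [-1.3, -0.2], [-1.9, -1.7], [1.4, -0.8], [2.1, -1.0], [-0.4, -1.7]]
rest s [ 0.48967117 -0.31858954 -0.01750634] [[-1.3, -0.2], [-1.1, 1.1], [-0.4, -0.4], [1.1, -1.1], [0.8, -0.1], [0.7, 0.5]]
rest d [ 0.48953725 -0.3137876  -0.00897553] [[0.6, -0.5], [-0.2, -1.0], [-0.4, -1.3], [0.6, -1.2], [-0.5, 1.7], [0.1, 2.0], [-0.1, 1.1]]
rest both [ 0.49000281 -0.31786193 -0.01355254] [[-1.0, -0.2], [-0.7, 1.0], [-0.1, -0.6], [1.3, -1.3], [1.1, -0.3], [1.0, 0.4], [0.6, -1.3], [-0.1, -1.9], [-0.1, -2.0], [0.8, -1.9], [-0.5, 0.8], [0.1, 1.2], [0.1, 0.3]]
tray [0.45441512 0.39021356 0.045     ]
tray [0.58937469 0.3718391  0.045     ]
tray [0.57603742 0.23570393 0.045     ]
tray [0.43801654 0.2548991  0.045     ]
bore [-0.0006524  -0.04        0.05375606]
bore [-0.00290534  0.034       0.04889494]
jar [0.73402405 0.28892423 0.01      ]
glue [ 0.74369145 -0.31039958  0.01      ]
spare [0.79918576 0.12329168 0.01      ]
hammer [ 0.74205506 -0.02650921  0.01      ]
```

```bash
cat >> h.py <<'E'
from scipy.spatial.transform import Rotation as Ro
def to(P,yaw=None,n=None):
    st=read_state(); p=st["eef_pos"]; R=Ro.from_euler("xyz",st["eef_rot"]).as_matrix()
    d=R.T@(np.array(P)-p)*100
    turn=0 if yaw is None else -((yaw-st["eef_rot"][2]+np.pi)%(2*np.pi)-np.pi)
    print("from",p.round(4),st["eef_rot"].round(4),"t",st["time_s"],"F",st["ft_force"].round(2),"w",round(st["gripper_width"],4)); print("shift cm",d.round(2),"turn",round(turn,3))
E
python3 - <<'E'
from h import *
to([.42,.06,.27],2.0)
to([.49,-.318,.2],1.557)
w=grab_frame("wrist"); o,v=ray(w,(w["camera_matrix"][0,2]+.01,w["camera_matrix"][1,2]),True)
st=read_state();R=Ro.from_euler("xyz",st["eef_rot"]).as_matrix()
print(R.T@(o-st["eef_pos"]),R.T@v)
E
```

```text
from [0.1616 0.6034 0.2496] [-3.1403e+00 -1.0000e-04  2.8798e+00] t 0.25 F [ 0.15 -0.25 -0.29] w 0.0853
shift cm [-39.02 -45.8   -1.99] turn 0.88
from [0.1616 0.6034 0.2496] [-3.1403e+00 -1.0000e-04  2.8798e+00] t 0.25 F [ 0.15 -0.25 -0.29] w 0.0853
shift cm [-55.57 -80.49   5.05] turn 1.323
[ 0.07201617  0.00012506 -0.12371369] [-2.82654513e-01 -7.26936837e-04  9.59221506e-01]
```

```bash
python3 - <<'E'
from h import *
to([.56,-.13,.25],2.88)
E
```

```text
from [0.1617 0.6035 0.2498] [-3.1408e+00 -1.0000e-04  2.8798e+00] t 0.3 F [ 0.34 -0.18 -0.03] w 0.0852
shift cm [-5.746e+01 -6.054e+01  3.000e-02] turn -0.0
```

Request:
move_arm:
  targets:
    - [-3.4,-3.6,0,0,0]
    - [-6.8,-7.2,0,0,0]
    - [-10.2,-10.8,0,0,0]
    - [-13.6,-14.4,0,0,0]
    - [-17,-18,0,0,0]
    - [-20.4,-21.6,0,0,0]
    - [-23.8,-25.2,0,0,0]
    - [-27.2,-28.8,0,0,0]
    - [-30.6,-32.3,0,0,0]
    - [-34,-35.8,0,0,0]
    - [-37.4,-39.4,0,0,0]
    - [-40.8,-43,0,0,0]

```text
time_s: 1.5
eef_pos: [0.4451, 0.0806, 0.2506]
eef_rot: [-3.141, 0.001, 2.88]
ft_force: [0.6, 1.1, 0.6]
gripper_width: 0.0857
```

```bash
python3 - <<'E'
from h import *
to([.56,-.13,.25],2.88)
to([.56,-.13,.09],2.88)
f=grab_frame("wrist"); cv2.imwrite("pics/w1.png",f["img"])
E
```

```text
from [0.4451 0.0806 0.2506] [-3.1413e+00  1.1000e-03  2.8796e+00] t 1.5 F [0.58 1.12 0.56] w 0.0857
shift cm [-16.55 -17.37   0.08] turn -0.0
from [0.4451 0.0806 0.2506] [-3.1413e+00  1.1000e-03  2.8796e+00] t 1.5 F [0.58 1.12 0.56] w 0.0857
shift cm [-16.53 -17.36  16.08] turn -0.0
```

View pics/w1.png

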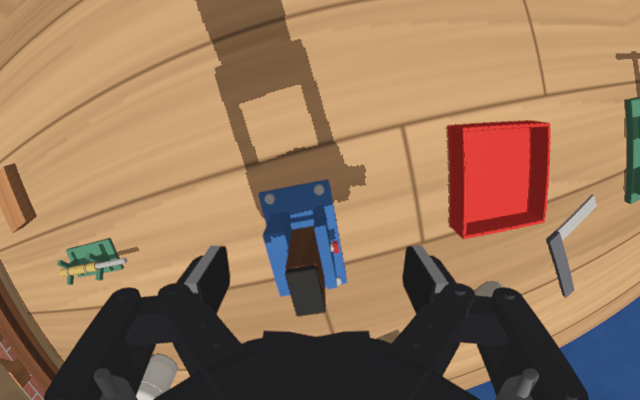

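Request:
move_arm:
  targets:
    - [-3.4,-3.6,0,0,0]
    - [-6.8,-7.1,0,0,0]
    - [-10.2,-10.7,0,0,0]
    - [-13.6,-14.3,2,0,0]
    - [-16.5,-17.4,5,0,0]
    - [-16.5,-17.4,10,0,0]
    - [-16.5,-17.4,15,0,0]
    - [-16.5,-17.4,16,0,0]
    - [-16.5,-17.4,16,0,0]

```text
time_s: 2.45
eef_pos: [0.5591, -0.1372, 0.0885]
eef_rot: [-3.136, -0.003, 2.874]
ft_force: [-0.4, -0.0, -0.2]
gripper_width: 0.0857
```

```bash
python3 - <<'E'
from h import *
f=grab_frame("wrist"); cv2.imwrite("pics/w2.png",f["img"])
crop(f["img"],330,130,480,250,5,"w2c.png")
import pickle; pickle.dump(f,open("w2.pkl","wb"))
E
```

```text
(no output)
```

View pics/w2.png

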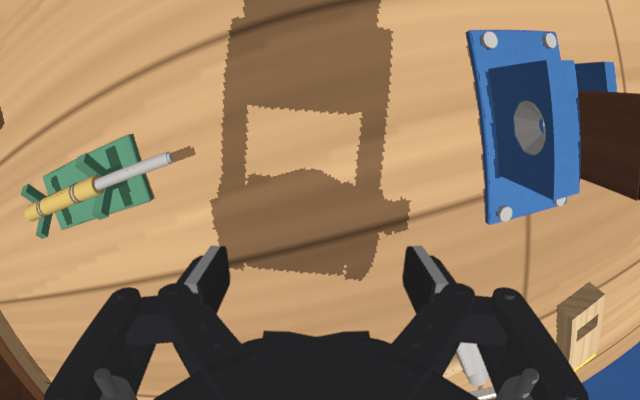

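View pics/w2c.png

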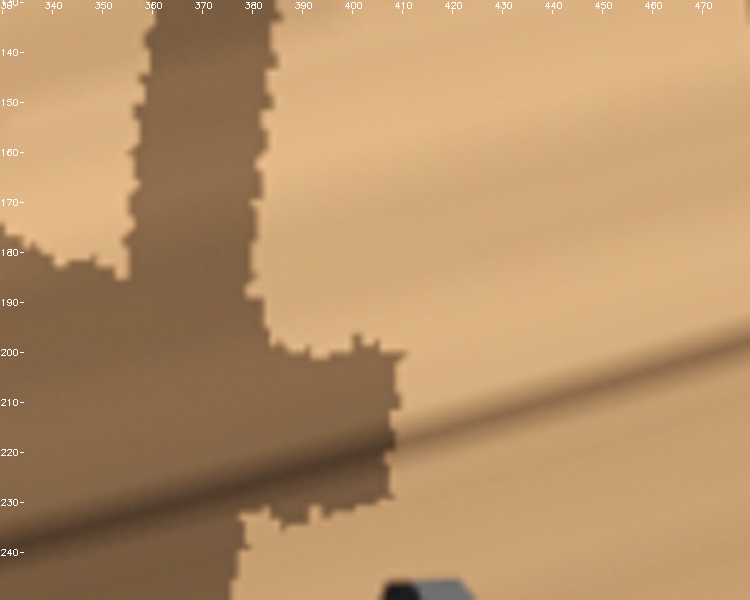

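Superb view: funnel at about (532,127), shoe base and cheek clearly visible, rest and punch on the left.

```bash
python3 - <<'E'
from h import *
i=cv2.imread("pics/w2.png")
crop(i,460,20,625,230,4,"w2s.png"); crop(i,480,70,580,180,7,"w2f.png");crop(i,15,120,205,250,4,"w2r.png")
E
```

```text
(no output)
```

View pics/w2s.png

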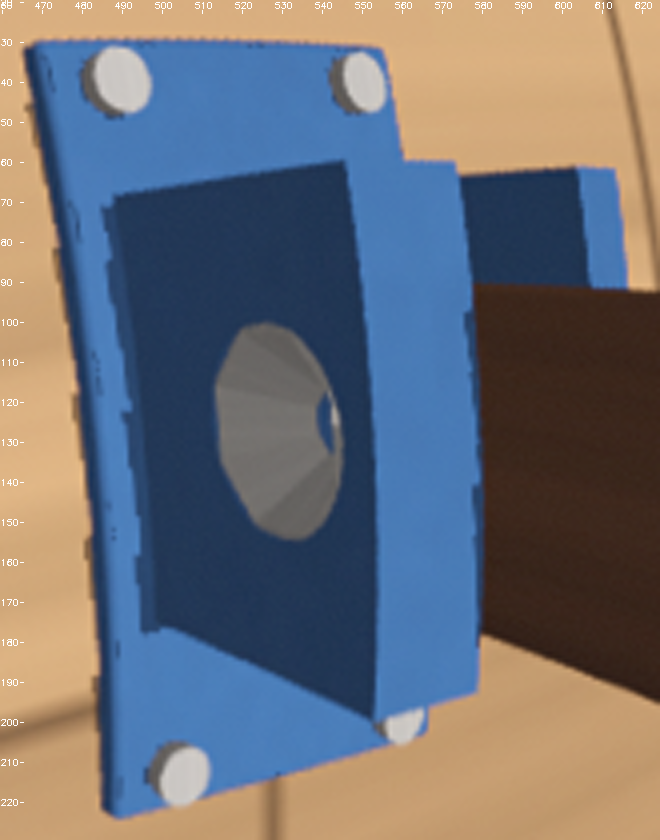

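View pics/w2f.png

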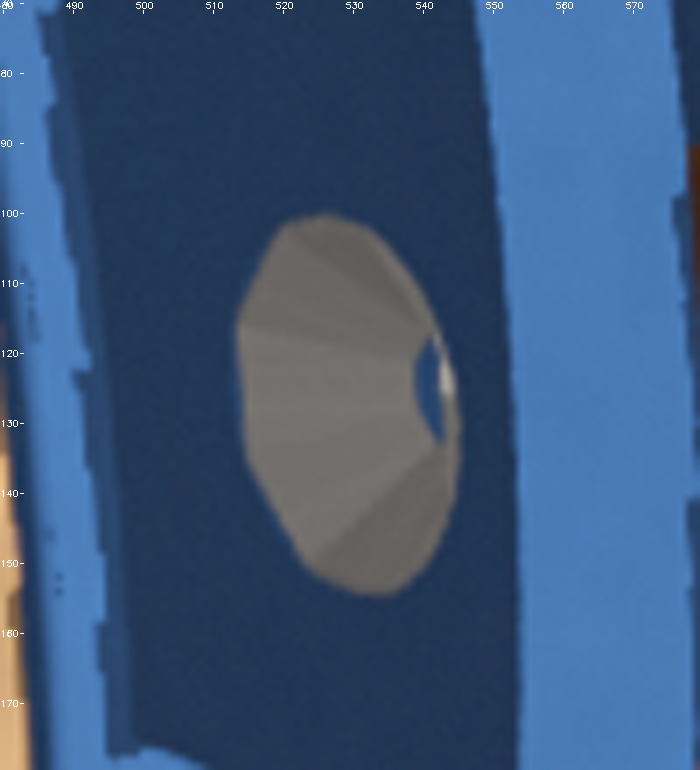

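View pics/w2r.png

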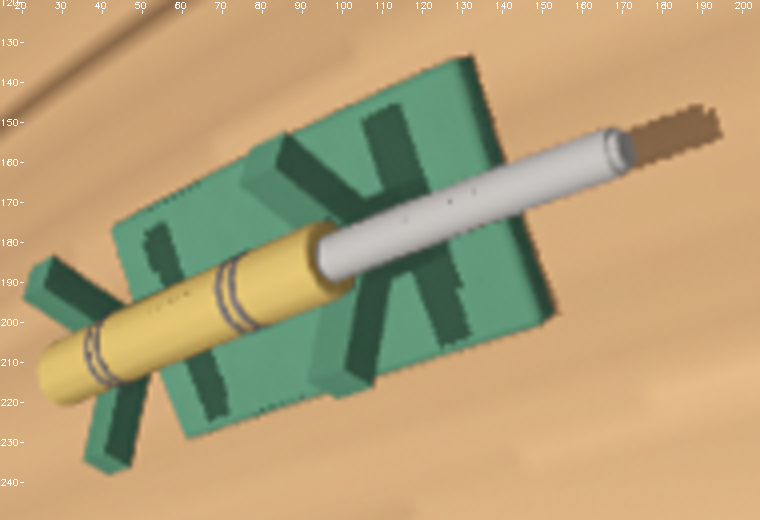

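```bash
cat > fit1.py <<'E'
from h import *
import pickle
f=pickle.load(open("w2.pkl","rb"))
def T(p,q):
    c,n=np.cos(p[2]),np.sin(p[2]); return np.array([p[0]+c*q[0]-n*q[1],p[1]+n*q[0]+c*q[1],q[2]])
W=[(-75,-45,8,468.5,30),(-75,45,8,554.5,31.5),(75,-45,8,489,222.5),(75,45,8,566,203),(-40,-40,8,488,68),(40,-40,8,501,176),(-40,-40,0,545,60),(-40,-16,0,573,60),(40,-40,0,553,199),(40,-16,0,578.5,192),(-40,16,0,603,61.5),(-40,28,0,612.5,62)]
Wr=[(-27.5,60,8,131,133.5),(27.5,60,8,151,199.5),(-27.5,-60,8,43,177),(27.5,-60,8,62,229)]
def run(W,x0,freeh,free_zo):
    def r(p):
        o=[]
        for a in W:
            q=np.array(a[:3])/1000.
            if a[2]==0: q[2]=p[3]
            X=T(p,q); X[2]+=p[4]*free_zo
            o.append(proj(f,X,True)-a[3:])
        return np.concatenate(o+[[(p[3]-.07)*1e-3*(1-freeh),p[4]*1e-3*(1-free_zo)]])
    s=least_squares(r,x0,loss="soft_l1"); return s.x,r(s.x)[:-2].reshape(-1,2).round(1).tolist()
p,r=run(W,[.534,.046,-.075,.07,0],1,0); print("shoe",p,r)
p2,r2=run(W,[.534,.046,-.075,.07,0],1,1); print("shoe free z",p2)
pr,rr=run(Wr,[.49,-.318,-.014,.07,0],0,0); print("rest",pr,rr)
pr,rr=run(Wr,[.49,-.318,-.014,.07,0],0,1); print("rest freez",pr,rr)
# funnel ring
c,n=np.cos(p[2]),np.sin(p[2]); Rm=np.array([[c,-n,0],[n,c,0],[0,0,1]])
def pl(px,y):
    o,v=ray(f,px,True); o=Rm.T@(o-[p[0],p[1],0]); v=Rm.T@v; return o+v*(y-o[1])/v[1]
R=np.array([pl(q,-.04)[[0,2]]*1000 for q in [(526,100.3),(533,154),(513.5,116),(515,135),(545,130),(523,151),(520,102.5),(539,108.5),(533,102.5),(542,145)]])
s=least_squares(lambda k:np.hypot(R[:,0]-k[0],R[:,1]-k[1])-k[2],[0,45,15.5]); print("funnel",s.x,s.fun.round(1))
print("bore hole rim left", pl((538.5,124.5),-.026)*1000, pl((541,117.5),-.026)*1000,pl((542.5,133),-.026)*1000)
# punch at z=.042
for nm,q in [("tip",(168.5,157)),("joint",(98,182)),("butt",(30,212))]: print(nm,atz(f,q,.042,True))
st=read_state();print(st["eef_pos"],st["eef_rot"])
E
python3 fit1.py
```

```text
shoe [ 0.53074868  0.04487266 -0.07360817  0.07514015  0.        ] [[2.5, -7.4], [3.5, -5.7], [2.4, -3.2], [3.5, -4.8], [-2.3, 1.0], [-4.9, -0.3], [-0.3, -0.2], [-0.2, 0.3], [-1.4, 2.7], [-0.7, 2.2], [0.4, 0.1], [0.8, 0.2]]
shoe free z [ 0.53088874  0.04689292 -0.07314159  0.07902321 -0.00570274]
rest [ 0.48984188 -0.31589515 -0.01233119  0.07        0.        ] [[-0.8, -1.0], [1.4, 1.2], [-0.7, -1.0], [-0.0, 1.1]]
rest freez [ 0.4897106  -0.31933089 -0.01124049  0.07       -0.00388376] [[-1.5, -0.2], [0.4, 0.6], [0.2, -1.0], [0.5, 0.3]]
funnel [-0.90837557 52.00098734 16.75974281] [-0.2 -0.3 -0.2  0.1  0.1  0.7 -0.4  0.7  0.2 -0.6]
bore hole rim left [ -0.78362421 -26.          46.10256716] [ -5.55743001 -26.          49.32090289] [  4.34160675 -26.          49.89188935]
tip [ 0.49092163 -0.21083537  0.042     ]
joint [ 0.48905943 -0.27295272  0.042     ]
butt [ 0.48789814 -0.3691336   0.042     ]
[ 0.56128433 -0.13788654  0.09136207] [-3.13594371e+00  2.59072348e-03  2.87418280e+00]
```

```bash
cat >> fit1.py <<'E'
print("-----")
for zo in (0,1):
    pb,rb=run(W[:4],[.534,.046,-.075,.07,0],0,zo); print("base",zo,pb,rb)
pc,rc=run(W[6:],[.534,.046,-.075,.07,0],1,0); print("cheek",pc,rc)
# base from first wrist not saved; cheek with yaw and y shared from base
pb,rb=run(W[:4],[.534,.046,-.075,.07,0],0,0)
def rr(k):
    return np.concatenate([proj(f,T(pb,np.array([a[0]/1000+k[0],a[1]/1000+k[2],k[1]])),True)-a[3:] for a in W[6:]])
s=least_squares(rr,[0,.07,0]); print("cheek off",s.x,s.fun.reshape(-1,2).round(1).tolist())
yf=-.04+s.x[2]
p=pb;c,n=np.cos(p[2]),np.sin(p[2]); Rm=np.array([[c,-n,0],[n,c,0],[0,0,1]])
R=np.array([pl(q,yf)[[0,2]]*1000 for q in [(526,100.3),(533,154),(513.5,116),(515,135),(545,130),(523,151),(520,102.5),(539,108.5),(533,102.5),(542,145)]])
s=least_squares(lambda k:np.hypot(R[:,0]-k[0],R[:,1]-k[1])-k[2],[0,45,15.5]); print("funnel",s.x,s.fun.round(1))
print("foot",pl((578,90.5),-.015),pl((580,177.5),-.015))
print("mouth world",T(p,np.array([s.x[0]/1000,yf,s.x[1]/1000])))
E
python3 fit1.py | sed '1,/-----/d'
```

```text
base 0 [ 0.53524061  0.0413681  -0.06598131  0.07        0.        ] [[-0.5, -0.6], [1.6, -0.9], [-0.4, 3.3], [1.4, 0.4]]
base 1 [ 0.53529442  0.0438925  -0.06910133  0.07       -0.00432607] [[0.0, 0.1], [0.5, 0.1], [-0.6, 0.5], [0.0, -1.5]]
cheek [ 0.53066284  0.0479441  -0.06889713  0.07255463  0.        ] [[0.4, 0.0], [-0.2, 0.2], [-0.2, 0.2], [-0.1, -0.2], [-0.1, -0.2], [0.1, -0.1]]
cheek off [-0.00502302  0.07254404  0.00630302] [[0.3, 0.2], [-0.2, 0.3], [-0.0, 0.3], [0.0, -0.2], [-0.1, -0.3], [0.0, -0.3]]
funnel [-5.20988775 48.0165249  17.19658138] [-0.2 -0.3 -0.2  0.1  0.   0.8 -0.5  0.7  0.3 -0.7]
foot [-0.02744567 -0.015       0.07865984] [ 0.02343315 -0.015       0.07812458]
mouth world [0.5278203  0.00808795 0.04801652]
```

```bash
python3 - <<'E'
from h import *
to([.4895,-.312,.14],np.pi/2-.012)
E
```

```text
from [ 0.5613 -0.1379  0.0914] [-3.1359e+00  2.6000e-03  2.8742e+00] t 2.5 F [0.09 0.23 0.62] w 0.0854
shift cm [  2.31 -18.72  -4.76] turn 1.315
```

Request:
move_arm:
  targets:
    - [0.2,-1.9,-4.8,0.13,0]
    - [0.6,-4.5,-4.8,0.28,0]
    - [1.0,-7.5,-4.8,0.43,0]
    - [1.3,-10.5,-4.8,0.58,0]
    - [1.6,-13.5,-4.8,0.73,0]
    - [1.9,-16,-4.8,0.88,0]
    - [2.2,-18,-4.8,1.03,0]
    - [2.3,-18.7,-4.8,1.18,0]
    - [2.3,-18.7,-4.8,1.315,0]
    - [2.3,-18.7,-4.8,1.315,0]
    - [2.3,-18.7,-4.8,1.315,0]

```text
time_s: 3.6
eef_pos: [0.4909, -0.3124, 0.1427]
eef_rot: [3.137, 0.009, 1.562]
ft_force: [0.3, 0.2, 0.3]
gripper_width: 0.0851
```

```bash
python3 - <<'E'
from h import *
import pickle
to([.4895,-.312,.14],np.pi/2-.012)
f=grab_frame("wrist"); cv2.imwrite("pics/w3.png",f["img"]);pickle.dump(f,open("w3.pkl","wb"))
E
```

```text
from [ 0.4909 -0.3124  0.1427] [3.1374 0.0086 1.5623] t 3.6 F [0.33 0.16 0.29] w 0.0851
shift cm [ 0.04 -0.14  0.27] turn 0.004
```

View pics/w3.png

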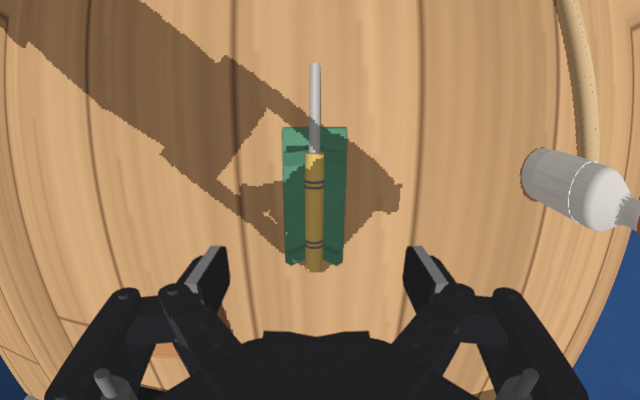

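```bash
python3 - <<'E'
from h import *
import pickle
f=pickle.load(open("w3.pkl","rb"))
for q,z in [((315,63),.042),((314.5,153),.046),((315,271),.044),((283,128),.008),((347,128),.008)]: print(atz(f,q,z,True))
to([.4895,-.313,.042],np.pi/2-.012)
E
```

```text
[ 0.49137084 -0.20910672  0.042     ]
[ 0.49049556 -0.27401915  0.046     ]
[ 0.49003086 -0.37156793  0.044     ]
[ 0.46445176 -0.2584641   0.008     ]
[ 0.51765638 -0.25890661  0.008     ]
from [ 0.4906 -0.3121  0.1421] [3.1382 0.0079 1.5621] t 3.65 F [ 1.32  0.   -0.1 ] w 0.0857
shift cm [-1.000e-02 -1.500e-01  1.001e+01] turn 0.003
```

Request:
move_arm:
  targets:
    - [0,0,4,0,0]
    - [0,0,7,0,0]
    - [0,0,9,0,0]
    - [0,0,10,0,0]
    - [0,0,10,0,0]
    - [0,0,10,0,0]

```text
time_s: 4.25
eef_pos: [0.4918, -0.3134, 0.0432]
eef_rot: [3.137, 0.009, 1.563]
ft_force: [0.3, 0.0, 1.4]
gripper_width: 0.0857
```

```bash
python3 - <<'E'
from h import *
to([.4903,-.313,.042],np.pi/2-.01)
f=grab_frame("wrist"); cv2.imwrite("pics/w4.png",f["img"])
E
```

```text
from [ 0.4918 -0.3134  0.0432] [3.1368 0.0091 1.563 ] t 4.25 F [0.29 0.03 1.35] w 0.0857
shift cm [ 0.04 -0.15  0.12] turn 0.002
```

View pics/w4.png

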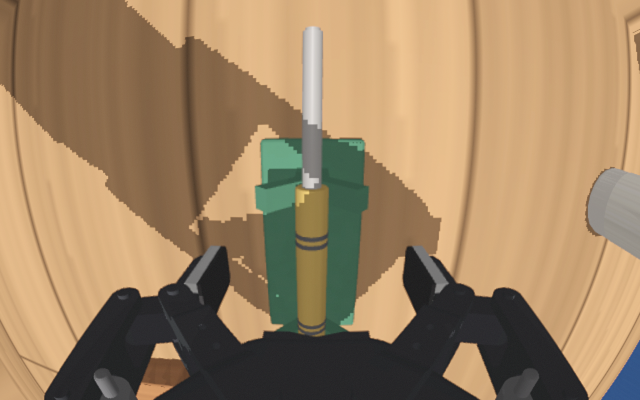

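Request:
move_arm:
  targets:
    - [0,-0.15,0.1,0,0]
    - [0,-0.15,0.1,0,0.4]
    - [0,-0.15,0.1,0,0.8]
    - [0,-0.15,0.1,0,1]
    - [0,-0.15,0.1,0,1]
    - [0,-0.15,0.1,0,1]
    - [0,-0.15,0.1,0,1]
    - [0,-0.15,0.1,0,1]

```text
time_s: 5.1
eef_pos: [0.4898, -0.3137, 0.0428]
eef_rot: [3.138, 0.009, 1.563]
ft_force: [-6.2, -0.7, 5.2]
gripper_width: 0.0118
```

```bash
python3 - <<'E'
from h import *
to([.4903,-.313,.042],np.pi/2-.01)
to([.4903,-.313,.14],np.pi/2-.07)
f=grab_frame("wrist"); cv2.imwrite("pics/w5.png",f["img"])
E
```

```text
from [ 0.4898 -0.3137  0.0428] [3.138  0.0093 1.563 ] t 5.1 F [-6.19 -0.69  5.18] w 0.0118
shift cm [0.07 0.05 0.08] turn 0.002
from [ 0.4898 -0.3137  0.0428] [3.138  0.0093 1.563 ] t 5.1 F [-6.19 -0.69  5.18] w 0.0118
shift cm [-0.02  0.09 -9.72] turn 0.062
```

View pics/w5.png

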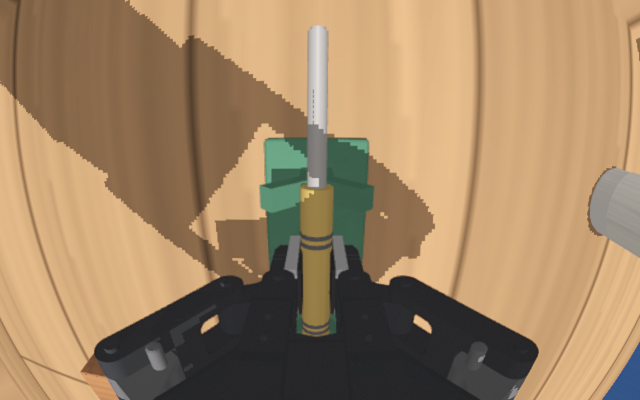

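Request:
move_arm:
  targets:
    - [0,0,-0.5,0,1]
    - [0,0,-1.5,0,1]
    - [0,0,-3,0,1]
    - [0,0,-5,0,1]
    - [0,0,-7.5,0,1]
    - [0,0,-8,0.06,1]
    - [0,0,-8,0.06,1]

```text
time_s: 5.85
eef_pos: [0.4914, -0.314, 0.1261]
eef_rot: [3.132, 0.012, 1.503]
ft_force: [-0.6, 0.1, -0.9]
gripper_width: 0.012
```

```bash
python3 - <<'E'
from h import *
import pickle
to([.5196,-.131,.12],1.504)
f=grab_frame("wrist"); cv2.imwrite("pics/w6.png",f["img"]);pickle.dump(f,open("w6.pkl","wb"))
crop(f["img"],270,10,370,120,6,"w6c.png")
E
```

```text
from [ 0.4914 -0.314   0.1261] [3.1322 0.0123 1.5031] t 5.85 F [-0.58  0.07 -0.88] w 0.012
shift cm [18.46  1.57  0.4 ] turn -0.001
```

View pics/w6.png

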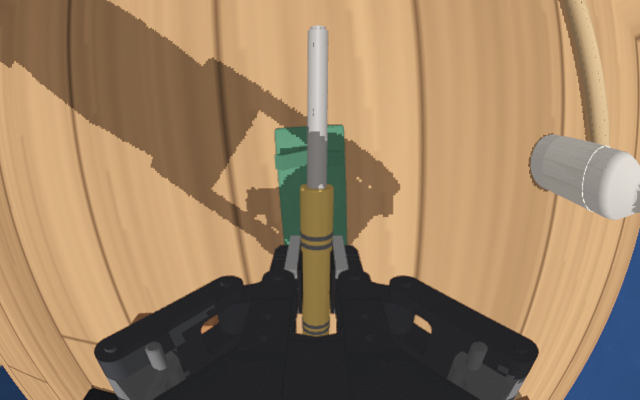

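Request:
move_arm:
  targets:
    - [3,0.3,0.1,0,1]
    - [7,0.6,0.2,0,1]
    - [11,0.9,0.3,0,1]
    - [15,1.3,0.4,0,1]
    - [17.5,1.5,0.4,0,1]
    - [18.4,1.6,0.4,0,1]
    - [18.4,1.6,0.4,0,1]
    - [18.4,1.6,0.4,0,1]

```text
time_s: 6.7
eef_pos: [0.5187, -0.1316, 0.1186]
eef_rot: [3.135, 0.011, 1.505]
ft_force: [0.1, 0.1, -1.9]
gripper_width: 0.0121
```

```bash
python3 - <<'E'
from h import *
import pickle
to([.5196,-.131,.0488],1.504)
f=grab_frame("wrist"); cv2.imwrite("pics/w7.png",f["img"]);pickle.dump(f,open("w7.pkl","wb"))
E
```

```text
from [ 0.5187 -0.1316  0.1186] [3.1346 0.0114 1.5047] t 6.7 F [ 0.15  0.06 -1.87] w 0.0121
shift cm [0.15 0.04 6.98] turn 0.001
```

View pics/w7.png

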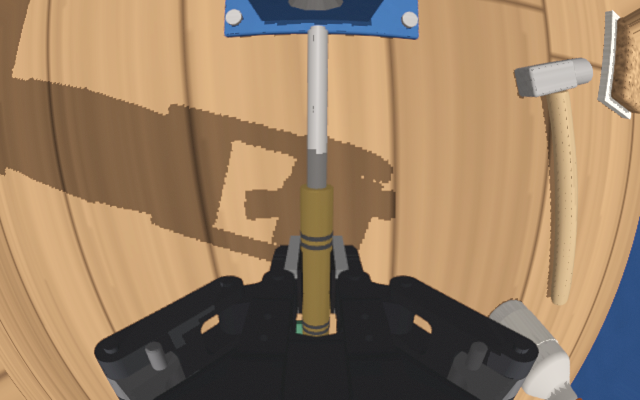

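Request:
move_arm:
  targets:
    - [0,0,3,0,1]
    - [0.1,0,5.5,0,1]
    - [0.1,0,6.8,0,1]
    - [0.1,0,7,0,1]
    - [0.1,0,7,0,1]
    - [0.1,0,7,0,1]

```text
time_s: 7.35
eef_pos: [0.5205, -0.1326, 0.05]
eef_rot: [3.132, 0.012, 1.503]
ft_force: [-0.0, -0.0, -1.1]
gripper_width: 0.0122
```

```bash
python3 - <<'E'
from h import *
import pickle
to([.5196,-.131,.0488],1.504)
for n,b in [("wrist",None),("scene",(270,150,350,230)),("side",(310,180,390,260))]:
    f=grab_frame(n)
    if b: crop(f["img"],*b,7,"8"+n+".png")
    else: cv2.imwrite("pics/w8.png",f["img"]);pickle.dump(f,open("w8.pkl","wb"))
E
```

```text
from [ 0.5205 -0.1326  0.05  ] [3.132  0.0122 1.5032] t 7.35 F [-0.01 -0.01 -1.12] w 0.0122
shift cm [ 0.16 -0.1   0.12] turn -0.001
```

View pics/w8.png

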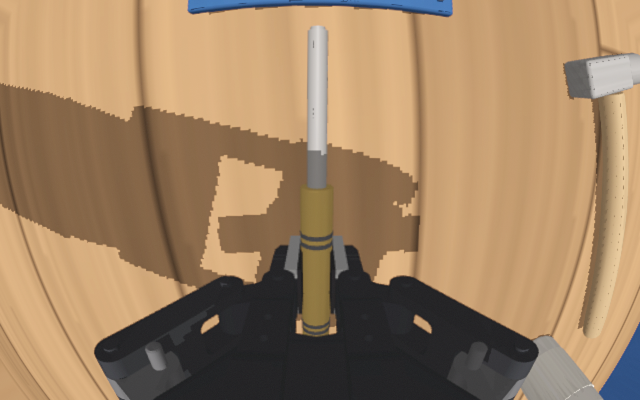

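View pics/8scene.png

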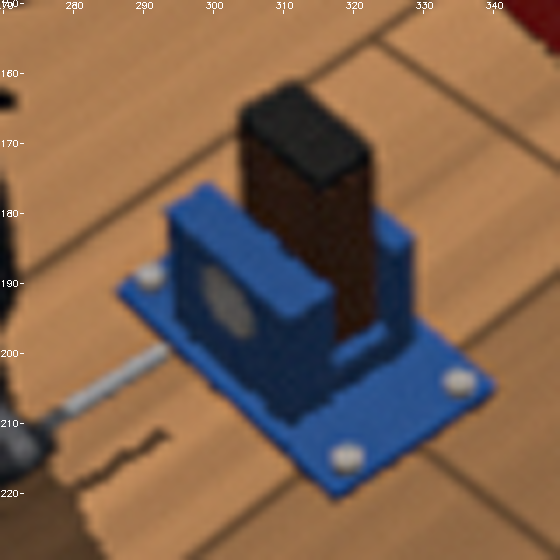

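View pics/8side.png

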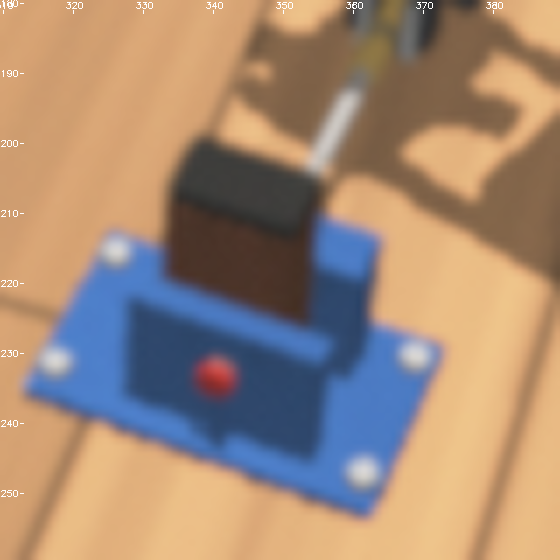

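Request:
move_arm:
  targets:
    - [0.5,-0.15,0,0,1]
    - [1.2,-0.15,0,0,1]
    - [1.9,-0.15,0,0,1]
    - [2.5,-0.15,0,0,1]
    - [3,-0.15,0,0,1]
    - [3,-0.15,0,0,1]

```text
time_s: 8.1
eef_pos: [0.5207, -0.1013, 0.0495]
eef_rot: [3.132, 0.012, 1.505]
ft_force: [-0.5, -0.5, -1.6]
gripper_width: 0.0121
```

```bash
python3 - <<'E'
from h import *
import pickle
to([.5196,-.131,.0488],1.504)
for n,b in [("scene",(270,150,350,230)),("wrist",None)]:
    f=grab_frame(n)
    if b: crop(f["img"],*b,7,"9"+n+".png")
    else: cv2.imwrite("pics/w9.png",f["img"]);pickle.dump(f,open("w9.pkl","wb"))
E
```

```text
from [ 0.5207 -0.1013  0.0495] [3.1324 0.012  1.5049] t 8.1 F [-0.51 -0.54 -1.56] w 0.0121
shift cm [-2.97  0.08  0.11] turn 0.001
```

View pics/9scene.png

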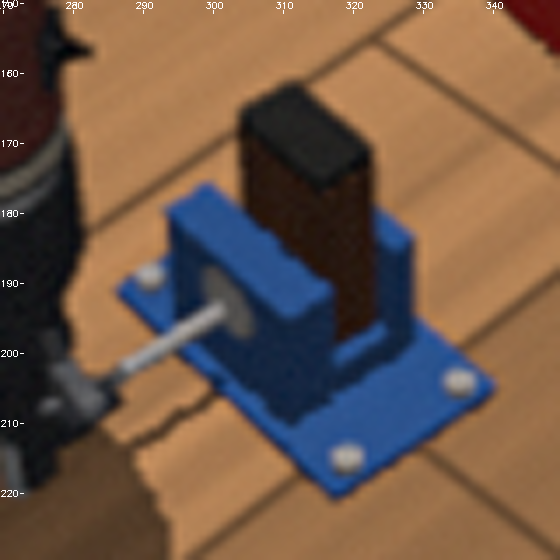

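View pics/w9.png

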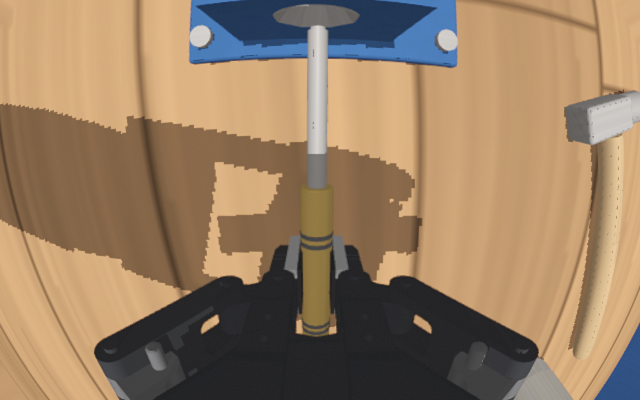

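Request:
move_arm:
  targets:
    - [0.3,-0.05,0,0,1]
    - [0.6,-0.05,0,0,1]
    - [0.9,-0.05,0,0,1]
    - [1.0,-0.05,0,0,1]

```text
time_s: 8.6
eef_pos: [0.521, -0.0918, 0.0494]
eef_rot: [3.132, 0.012, 1.504]
ft_force: [-0.5, 0.8, -1.4]
gripper_width: 0.0119
```

Request:
move_arm:
  targets:
    - [0.2,0,0,0,1]
    - [0.4,0,0,0,1]
    - [0.5,0,0,0,1]

```text
time_s: 8.9
eef_pos: [0.5213, -0.0865, 0.0493]
eef_rot: [3.132, 0.012, 1.505]
ft_force: [-0.5, -0.3, -1.2]
gripper_width: 0.0121
```

Request:
move_arm:
  targets:
    - [0.15,0,0,0,1]
    - [0.3,0,0,0,1]
    - [0.3,0,0,0,1]

```text
time_s: 9.2
eef_pos: [0.5215, -0.0834, 0.0493]
eef_rot: [3.132, 0.012, 1.505]
ft_force: [-0.2, -0.7, -0.7]
gripper_width: 0.0121
```

Request:
move_arm:
  targets:
    - [0.15,0,0,0,1]
    - [0.3,0,0,0,1]
    - [0.3,0,0,0,1]

```text
time_s: 9.5
eef_pos: [0.5217, -0.0802, 0.0493]
eef_rot: [3.132, 0.012, 1.505]
ft_force: [-0.2, 0.4, -0.5]
gripper_width: 0.0118
```

Request:
move_arm:
  targets:
    - [0.1,0,0,0,1]
    - [0.2,0,0,0,1]
    - [0.3,0,0,0,1]
    - [0.3,0,0,0,1]

```text
time_s: 9.9
eef_pos: [0.5218, -0.0771, 0.0492]
eef_rot: [3.132, 0.012, 1.505]
ft_force: [0.1, -0.4, -1.7]
gripper_width: 0.0121
```

```bash
python3 - <<'E'
from h import *
import pickle
to([.5196,-.131,.0488],1.504)
for n,b in [("scene",(270,150,350,230)),("wrist",None)]:
    f=grab_frame(n)
    if b: crop(f["img"],*b,7,"10"+n+".png")
    else: crop(f["img"],180,0,470,200,2.7,"w10.png")
E
```

```text
from [ 0.5218 -0.0771  0.0492] [3.1324 0.012  1.5051] t 9.9 F [ 0.09 -0.4  -1.68] w 0.0121
shift cm [-5.39  0.13  0.11] turn 0.001
```

View pics/10scene.png

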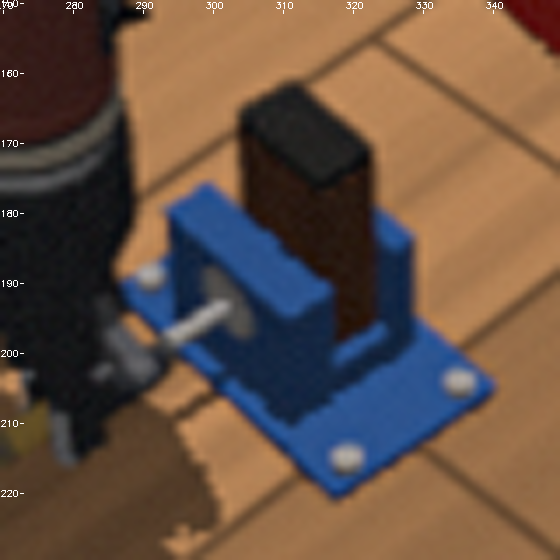

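View pics/w10.png

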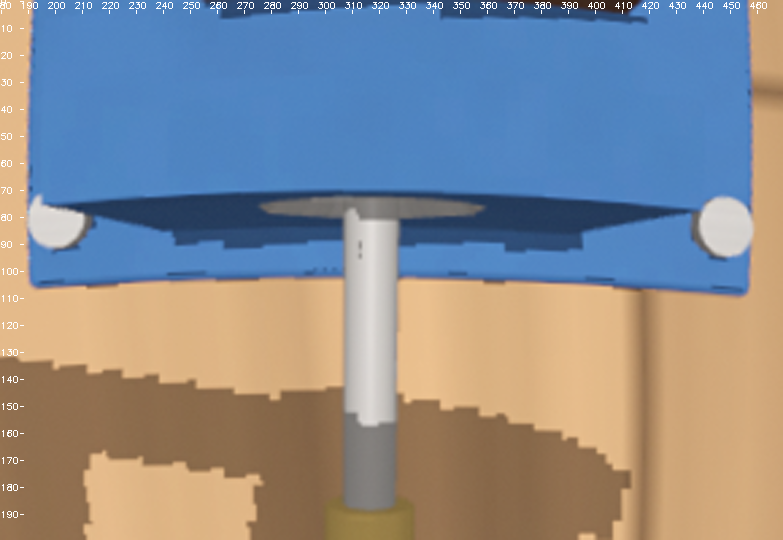

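Request:
move_arm:
  targets:
    - [0.1,0,0,0,1]
    - [0.2,0,0,0,1]
    - [0.3,0,0,0,1]
    - [0.3,0,0,0,1]

```text
time_s: 10.4
eef_pos: [0.5223, -0.0755, 0.0495]
eef_rot: [3.132, 0.015, 1.506]
ft_force: [0.0, -5.5, -0.9]
gripper_width: 0.0116
```

Request:
move_arm:
  targets:
    - [0.1,0,0,0,1]
    - [0.2,0,0,0,1]
    - [0.3,0,0,0,1]
    - [0.3,0,0,0,1]

```text
time_s: 10.8
eef_pos: [0.5227, -0.074, 0.0497]
eef_rot: [3.131, 0.018, 1.507]
ft_force: [-1.2, -5.7, -1.0]
gripper_width: 0.012
```

Request:
move_arm:
  targets:
    - [0.1,0,0,0,1]
    - [0.2,0,0,0,1]
    - [0.3,0,0,0,1]
    - [0.3,0,0,0,1]

```text
time_s: 11.2
eef_pos: [0.5229, -0.0724, 0.0499]
eef_rot: [3.131, 0.021, 1.508]
ft_force: [-0.5, -6.9, -1.3]
gripper_width: 0.0119
```

Request:
move_arm:
  targets:
    - [0.2,0,0,0,1]
    - [0.3,0,0,0,1]
    - [0.4,0,0,0,1]
    - [0.5,0,0,0,1]
    - [0.6,0,0,0,1]
    - [0.7,0,0,0,1]
    - [0.7,0,0,0,1]

```text
time_s: 11.9
eef_pos: [0.5236, -0.0668, 0.05]
eef_rot: [3.131, 0.024, 1.51]
ft_force: [-0.7, -5.5, -0.8]
gripper_width: 0.0119
```

```bash
python3 - <<'E'
from h import *
import pickle
to([.5196,-.131,.0488],1.504)
for n,b in [("side",(310,180,390,260)),("wrist",None)]:
    f=grab_frame(n)
    if b: crop(f["img"],*b,7,"11"+n+".png")
    else: crop(f["img"],180,0,470,200,2.7,"w11.png")
E
```

```text
from [ 0.5236 -0.0668  0.05  ] [3.1306 0.0235 1.5096] t 11.9 F [-0.65 -5.52 -0.85] w 0.0119
shift cm [-6.42 -0.01  0.27] turn 0.006
```

View pics/11side.png

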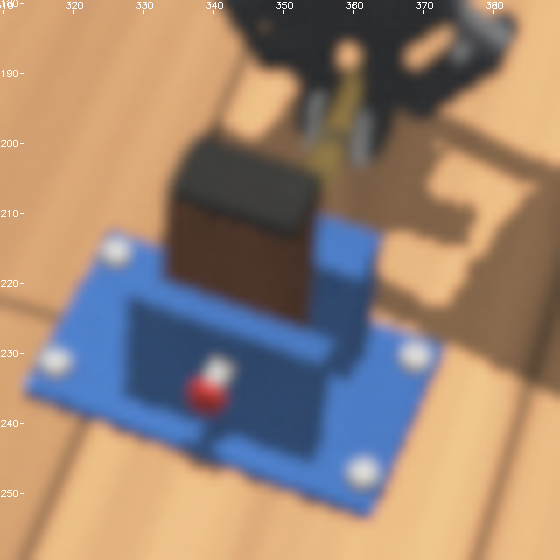

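View pics/w11.png

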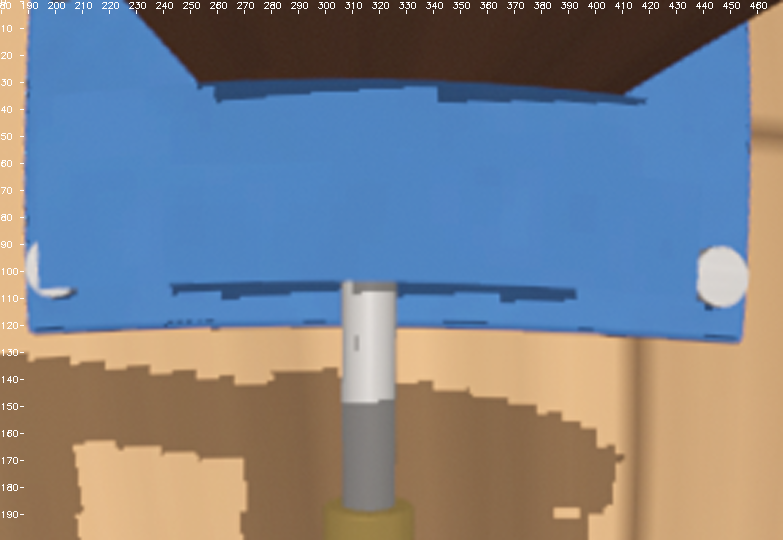

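Request:
move_arm:
  targets:
    - [0.25,0,0,0,1]
    - [0.4,0,0,0,1]
    - [0.55,0,0,0,1]
    - [0.7,0,0,0,1]
    - [0.85,0,0,0,1]
    - [1.0,0,0,0,1]
    - [1.15,0,0,0,1]
    - [1.3,0,0,0,1]
    - [1.45,0,0,0,1]
    - [1.6,0,0,0,1]
    - [1.7,0,0,0,1]
    - [1.7,0,0,0,1]

```text
time_s: 13.2
eef_pos: [0.5247, -0.0513, 0.0499]
eef_rot: [3.13, 0.026, 1.51]
ft_force: [-1.1, -6.3, -1.1]
gripper_width: 0.0119
```

Request:
move_arm:
  targets:
    - [0.25,0,0,0,1]
    - [0.4,0,0,0,1]
    - [0.55,0,0,0,1]
    - [0.7,0,0,0,1]
    - [0.85,0,0,0,1]
    - [0.95,0,0,0,1]
    - [1.0,0,0,0,1]

```text
time_s: 13.9
eef_pos: [0.5255, -0.0427, 0.05]
eef_rot: [3.13, 0.029, 1.512]
ft_force: [0.4, -7.6, -0.5]
gripper_width: 0.0115
```

```bash
python3 - <<'E'
from h import *
import pickle
to([.5196,-.131,.0488],1.504)
for n,b in [("side",(310,180,390,260)),("wrist",None)]:
    f=grab_frame(n)
    if b: crop(f["img"],*b,7,"12"+n+".png")
    else: crop(f["img"],180,0,470,200,2.7,"w12.png")
E
```

```text
from [ 0.5255 -0.0427  0.05  ] [3.13   0.029  1.5115] t 13.9 F [ 0.41 -7.55 -0.48] w 0.0115
shift cm [-8.84 -0.07  0.37] turn 0.008
```

View pics/12side.png

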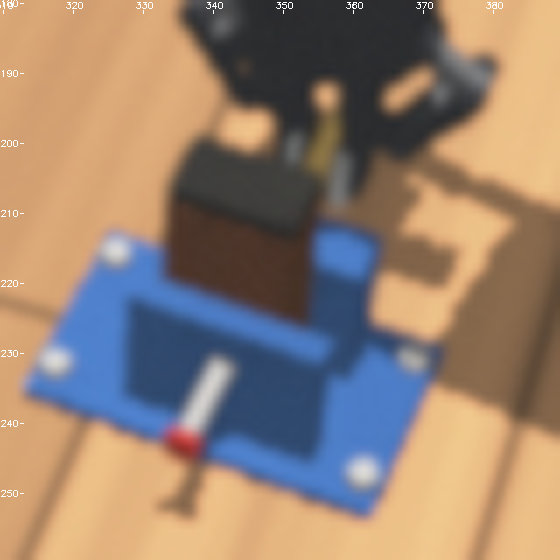

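View pics/w12.png

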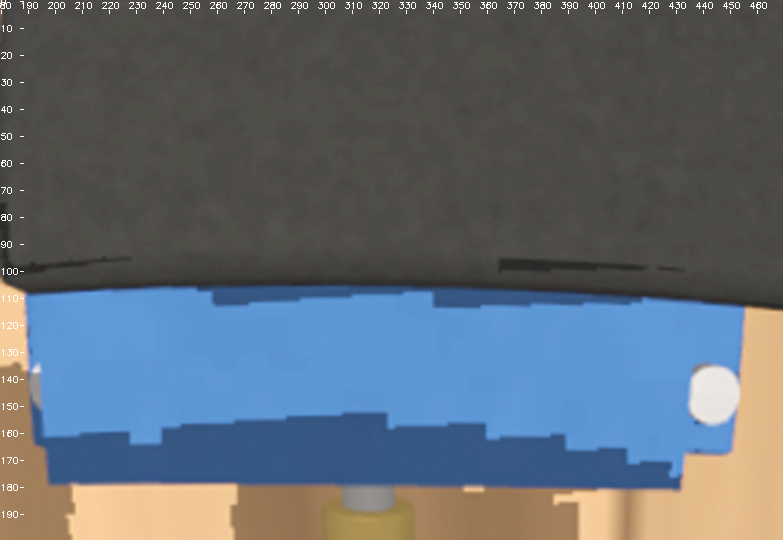

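Request:
move_arm:
  targets:
    - [0.15,0,0,0,1]
    - [0.25,0,0,0,1]
    - [0.35,0,0,0,1]
    - [0.4,0,0,0,1]
    - [0.4,0,0,0,1]

```text
time_s: 14.5
eef_pos: [0.5258, -0.0401, 0.0501]
eef_rot: [3.13, 0.032, 1.513]
ft_force: [-2.3, -7.0, 0.5]
gripper_width: 0.012
```

Request:
move_arm:
  targets:
    - [0.15,0,0,0,1]
    - [0.25,0,0,0,1]
    - [0.35,0,0,0,1]
    - [0.35,0,0,0,1]

```text
time_s: 14.9
eef_pos: [0.5261, -0.038, 0.0504]
eef_rot: [3.13, 0.034, 1.514]
ft_force: [-0.3, -7.2, 0.4]
gripper_width: 0.0124
```

Request:
move_arm:
  targets:
    - [0.1,0,0,0,1]
    - [0.2,0,0,0,1]
    - [0.28,0,0,0,1]
    - [0.28,0,0,0,1]

```text
time_s: 15.3
eef_pos: [0.5264, -0.0371, 0.0506]
eef_rot: [3.13, 0.038, 1.515]
ft_force: [-1.0, -8.4, -0.1]
gripper_width: 0.0124
```

Request:
move_arm:
  targets:
    - [0.1,0,0,0,1]
    - [0.2,0,0,0,1]
    - [0.28,0,0,0,1]
    - [0.28,0,0,0,1]

```text
time_s: 15.7
eef_pos: [0.5266, -0.0369, 0.051]
eef_rot: [3.13, 0.043, 1.517]
ft_force: [-2.1, -11.2, 0.3]
gripper_width: 0.0123
```

```bash
python3 - <<'E'
from h import *
f=grab_frame("side"); crop(f["img"],310,180,390,260,7,"13side.png")
print(read_state()["ft_force"],read_state()["torque"])
c,n=np.cos(-.069),np.sin(-.069)
for ps in [(.5339,.0461)]:
  for t in (38,40,41.5): 
    for x,z in ((-4,48),):
      y=28+t; print(t,proj(f,[ps[0]+(c*x-n*y)/1000,ps[1]+(n*x+c*y)/1000,z/1000]))
E
```

```text
[ -1.66722474 -10.43472166   0.07487761] [-1.53937532  0.22963949  0.08464851]
38 [336.44959929 242.35591959]
40 [336.16228652 242.92978986]
41.5 [335.94634873 243.3610978 ]
```

View pics/13side.png

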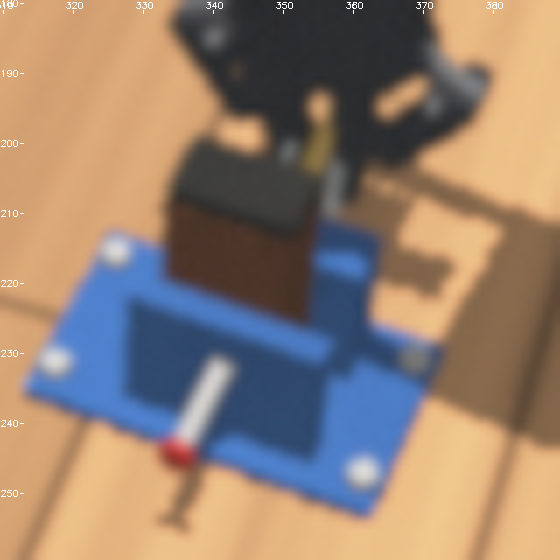

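Request:
move_arm:
  targets:
    - [0.1,0,-0.05,0,1]
    - [0.2,0,-0.1,0,1]
    - [0.28,0,-0.1,0,1]
    - [0.33,0,-0.1,0,1]

```text
time_s: 16.15
eef_pos: [0.5269, -0.0367, 0.0524]
eef_rot: [3.13, 0.05, 1.52]
ft_force: [-2.0, -13.5, 0.3]
gripper_width: 0.0119
```

Request:
move_arm:
  targets:
    - [-0.3,0,0,0,1]
    - [-0.6,0,0,0,1]
    - [-1.2,0,0,0,1]
    - [-1.8,0,0,0,1]
    - [-1.8,0,0,0,1]

```text
time_s: 16.65
eef_pos: [0.526, -0.0552, 0.0533]
eef_rot: [3.13, 0.049, 1.519]
ft_force: [0.9, -0.5, -1.2]
gripper_width: 0.012
```

```bash
python3 - <<'E'
from h import *
for n,b in [("side",(310,180,390,260)),("wrist",None),("scene",(260,150,350,230))]:
    f=grab_frame(n)
    if b: crop(f["img"],*b,7,"14"+n+".png")
    else: cv2.imwrite("pics/w14.png",f["img"])
E
```

```text
(no output)
```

View pics/14side.png

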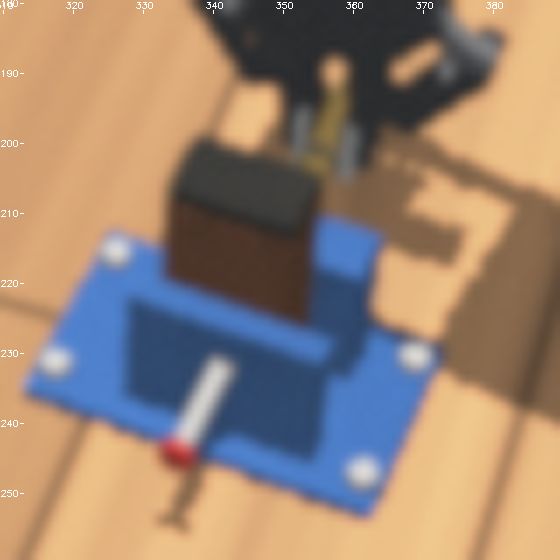

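View pics/w14.png

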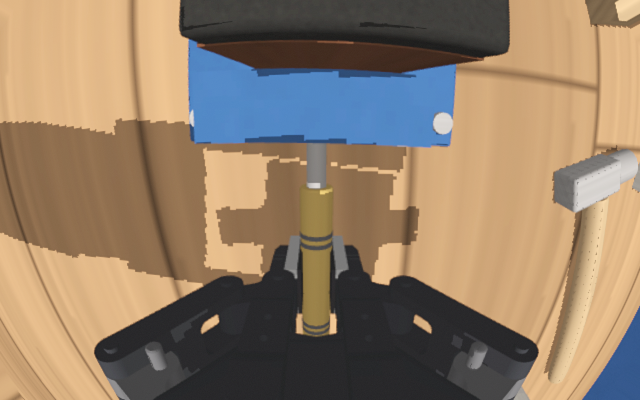

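View pics/14scene.png

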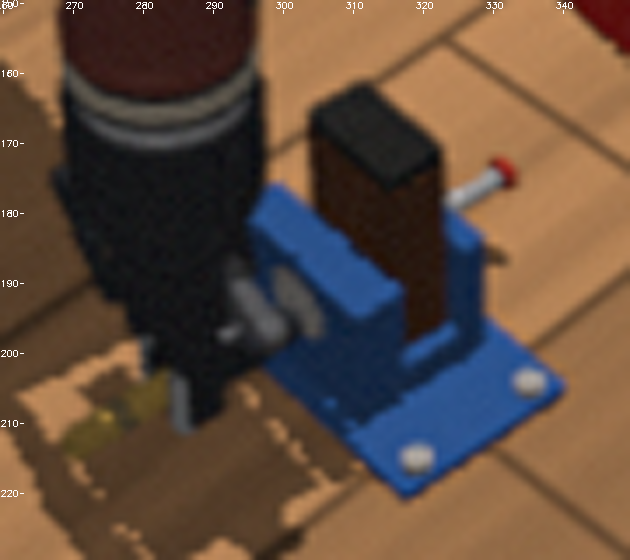

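Request:
move_arm:
  targets:
    - [-1,0,0,0,1]
    - [-2,0,0,0,1]
    - [-3.5,0,0,0,1]
    - [-5,0,0,0,1]
    - [-7,0,0,0,1]
    - [-9,0,0,0,1]
    - [-10,0,0,0,1]
    - [-10,0,0,0,1]

```text
time_s: 17.6
eef_pos: [0.521, -0.1563, 0.0584]
eef_rot: [3.129, 0.05, 1.517]
ft_force: [-0.8, 0.4, -1.2]
gripper_width: 0.0121
```

```bash
python3 - <<'E'
from h import *
import pickle
to([.4898,-.3137,.11],1.563)
f=grab_frame("wrist"); cv2.imwrite("pics/w15.png",f["img"])
f=grab_frame("side"); crop(f["img"],330,110,410,210,6,"15side.png");cv2.imwrite("pics/15s.png",f["img"])
f=grab_frame("scene"); crop(f["img"],180,150,300,260,6,"15scene.png")
E
```

```text
from [ 0.521  -0.1563  0.0584] [3.129  0.0496 1.5166] t 17.6 F [-0.77  0.42 -1.21] w 0.0121
shift cm [-16.12  -2.2   -4.39] turn -0.046
```

View pics/15side.png

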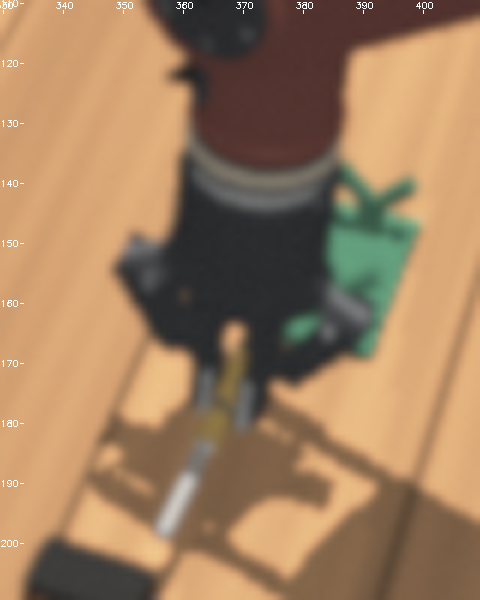

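View pics/15scene.png

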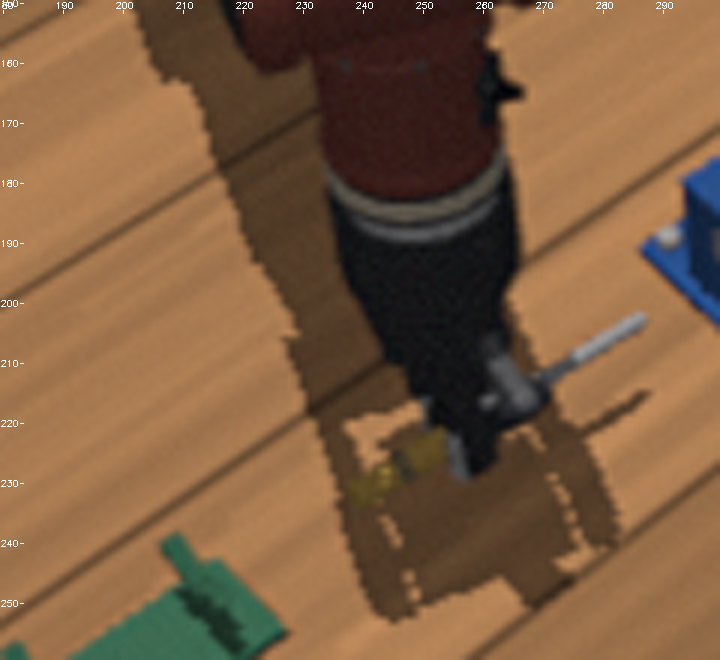

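View pics/w15.png

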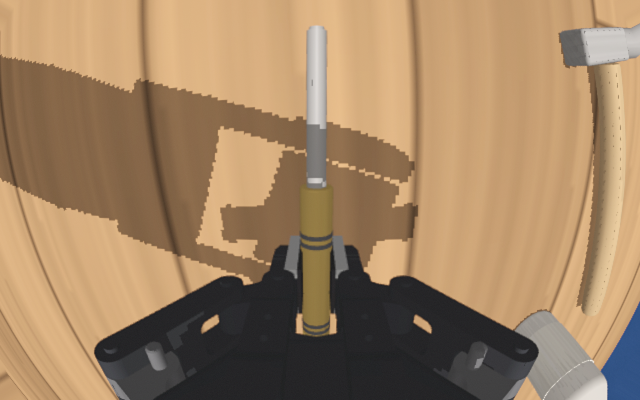

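Request:
move_arm:
  targets:
    - [-1,0,-2,0,1]
    - [-3,-0.3,-4.5,0,1]
    - [-7,-0.8,-4.4,0,1]
    - [-11,-1.4,-4.4,-0.02,1]
    - [-14.5,-2,-4.4,-0.04,1]
    - [-16.1,-2.15,-4.4,-0.046,1]
    - [-16.1,-2.15,-4.4,-0.046,1]
    - [-16.1,-2.15,-4.4,-0.046,1]

```text
time_s: 18.55
eef_pos: [0.4903, -0.3103, 0.109]
eef_rot: [3.133, 0.048, 1.565]
ft_force: [-0.3, 0.9, -2.1]
gripper_width: 0.0119
```

```bash
python3 - <<'E'
from h import *
import pickle
to([.4905,-.3137,.048],1.563)
f=grab_frame("wrist"); cv2.imwrite("pics/w16.png",f["img"])
E
```

```text
from [ 0.4903 -0.3103  0.109 ] [3.1332 0.0477 1.5653] t 18.55 F [-0.3   0.91 -2.08] w 0.0119
shift cm [-0.05 -0.03  6.11] turn 0.002
```

View pics/w16.png

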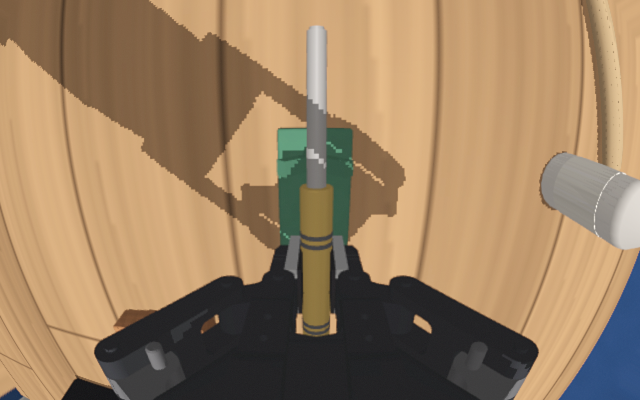

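Request:
move_arm:
  targets:
    - [0,0,2.5,0,1]
    - [0,0,4.5,0,1]
    - [0,0,5.6,0,1]
    - [0,0,6.1,0,1]
    - [0,0,6.1,0,1]

```text
time_s: 19.1
eef_pos: [0.4906, -0.3116, 0.0473]
eef_rot: [3.135, 0.047, 1.567]
ft_force: [-0.7, -0.1, -1.5]
gripper_width: 0.0119
```

Request:
move_arm:
  targets:
    - [0,0,0.15,0,1]
    - [0,0,0.3,0,1]
    - [0,0,0.3,0,1]

```text
time_s: 19.4
eef_pos: [0.4911, -0.3122, 0.0451]
eef_rot: [3.134, 0.047, 1.567]
ft_force: [-0.1, -0.6, 0.2]
gripper_width: 0.0123
```

Request:
move_arm:
  targets:
    - [0,0,0.1,0,1]
    - [0,0,0.15,0,1]
    - [0,0,0.15,0,0.85]
    - [0,0,0.15,0,0.6]
    - [0,0,0.1,0,0.3]
    - [0,0,0,0,0]
    - [0,0,0,0,0]
    - [0,0,0,0,0]

```text
time_s: 20.2
eef_pos: [0.4912, -0.3123, 0.0451]
eef_rot: [3.134, 0.048, 1.567]
ft_force: [-0.2, -0.3, 0.1]
gripper_width: 0.0836
```

```bash
python3 - <<'E'
from h import *
to([.4905,-.3137,.048],1.563)
f=grab_frame("wrist"); cv2.imwrite("pics/w17.png",f["img"])
E
```

```text
from [ 0.4912 -0.3123  0.0451] [3.1336 0.0475 1.5672] t 20.2 F [-0.18 -0.26  0.11] w 0.0836
shift cm [-0.16 -0.07 -0.28] turn 0.004
```

View pics/w17.png

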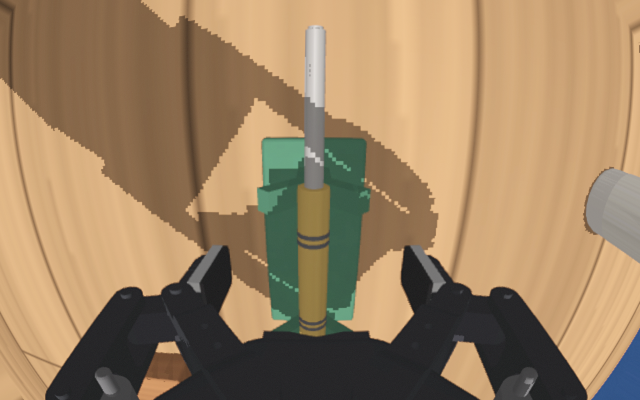

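```bash
python3 - <<'E'
from h import *
to([.4912,-.3123,.12],1.502)
to([.533,.0465,.22],1.502)
E
```

```text
from [ 0.4912 -0.3122  0.0451] [3.1337 0.0474 1.5672] t 20.25 F [-0.73  0.7   0.43] w 0.0854
shift cm [-0.36  0.06 -7.48] turn 0.065
from [ 0.4912 -0.3122  0.0451] [3.1337 0.0474 1.5672] t 20.25 F [-0.73  0.7   0.43] w 0.0854
shift cm [ 35.02   4.2  -19.14] turn 0.065
```

Request:
move_arm:
  targets:
    - [-0.1,0,-3,0,0]
    - [-0.3,0,-7.5,0,0]
    - [-0.5,0,-12,0,0]
    - [1.5,0,-16,0.03,0]
    - [6,0.6,-17.8,0.065,0]
    - [11,1.2,-18,0.065,0]
    - [16,1.9,-18.2,0.065,0]
    - [21,2.5,-18.5,0.065,0]
    - [26,3.1,-18.7,0.065,0]
    - [30.5,3.7,-18.9,0.065,0]
    - [34,4.1,-19.1,0.065,0]
    - [35,4.2,-19.1,0.065,0]

```text
time_s: 21.45
eef_pos: [0.533, 0.0497, 0.2198]
eef_rot: [3.13, 0.046, 1.506]
ft_force: [-0.3, -0.1, -0.8]
gripper_width: 0.0854
```

Request:
move_arm:
  targets:
    - [0,0,0,0,0]
    - [0,0,0,0,0]

```text
time_s: 21.65
eef_pos: [0.5328, 0.0493, 0.2196]
eef_rot: [3.131, 0.046, 1.507]
ft_force: [0.7, -0.8, 0.7]
gripper_width: 0.085
```

```bash
python3 - <<'E'
from h import *
import pickle
to([.533,.0465,.22],1.502)
f=grab_frame("wrist"); cv2.imwrite("pics/w18.png",f["img"]);pickle.dump(f,open("w18.pkl","wb"))
f=grab_frame("scene"); crop(f["img"],170,225,245,285,8,"18rest.png")
E
```

```text
from [0.5328 0.0493 0.2196] [3.1306 0.0463 1.5065] t 21.65 F [ 0.75 -0.8   0.73] w 0.085
shift cm [-0.28  0.04 -0.03] turn 0.005
```

View pics/w18.png

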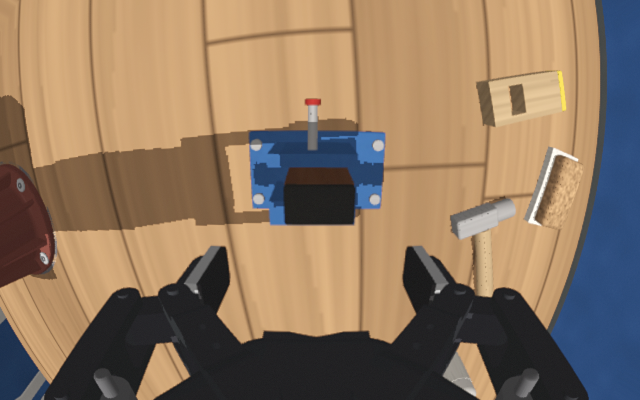

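View pics/18rest.png

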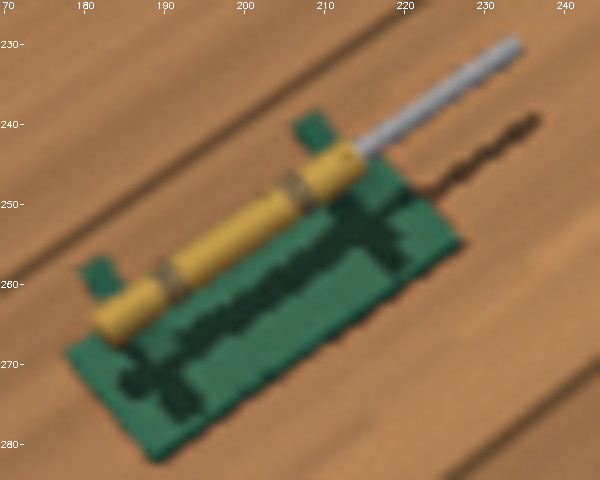

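```bash
python3 - <<'E'
from h import *
import pickle
f=pickle.load(open("w18.pkl","rb"))
P=[atz(f,q,.13,True) for q in [(285,184),(354,184.5),(355,223),(285,223.5)]]
print(np.round(P,4),np.mean(P,0), "yaw",np.arctan2(*(P[1]-P[0])[[1,0]]))
for q in [(312.5,105),(312.5,99)]: print(atz(f,q,.048,True))
crop(f["img"],270,90,370,235,5,"w18c.png")
E
```

```text
[[0.5128 0.0646 0.13  ]
 [0.5618 0.061  0.13  ]
 [0.5619 0.0309 0.13  ]
 [0.5098 0.0341 0.13  ]] [0.53656052 0.04767328 0.13      ] yaw -0.07368228535955758
[0.53574557 0.11541287 0.048     ]
[0.53610942 0.12106324 0.048     ]
```

View pics/w18c.png

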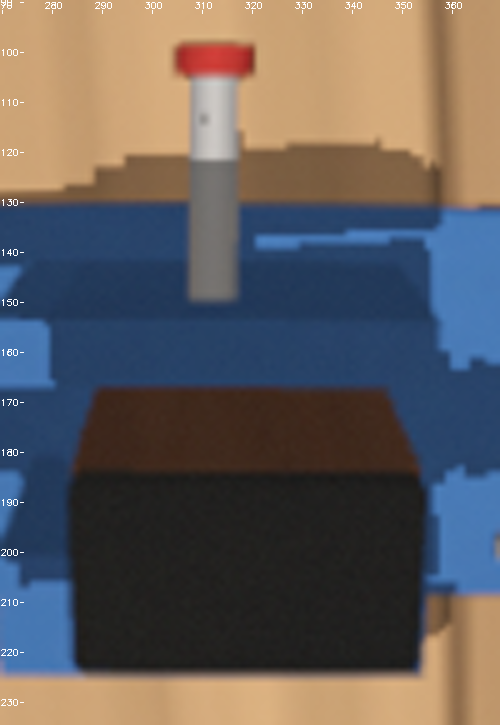

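```bash
python3 - <<'E'
from h import *
to([.536,.0475,.16],1.5)
to([.536,.0475,.104],1.5)
E
```

```text
from [0.5329 0.0484 0.2197] [3.1303 0.0463 1.5047] t 21.75 F [ 0.58  0.25 -0.7 ] w 0.0852
shift cm [0.21 0.25 5.97] turn 0.005
from [0.5329 0.0484 0.2197] [3.1303 0.0463 1.5047] t 21.75 F [ 0.58  0.25 -0.7 ] w 0.0852
shift cm [ 0.47  0.18 11.56] turn 0.005
```

Request:
move_arm:
  targets:
    - [0.1,0.3,3,0,0]
    - [0.2,0.25,6,0,0]
    - [0.35,0.2,9,0,0]
    - [0.45,0.2,11,0,0]
    - [0.47,0.2,11.5,0,0]
    - [0.47,0.2,11.5,0,0]
    - [0.47,0.2,11.5,0,0]

```text
time_s: 22.45
eef_pos: [0.5373, 0.0469, 0.1059]
eef_rot: [3.128, 0.046, 1.504]
ft_force: [0.1, -0.1, 0.1]
gripper_width: 0.0854
```

```bash
python3 - <<'E'
from h import *
to([.536,.0475,.104],1.5)
f=grab_frame("wrist"); cv2.imwrite("pics/w19.png",f["img"])
f=grab_frame("side"); crop(f["img"],310,150,390,260,6,"19side.png")
E
```

```text
from [0.5373 0.0469 0.1059] [3.1281 0.0463 1.5036] t 22.45 F [ 0.09 -0.1   0.05] w 0.0854
shift cm [ 0.06 -0.14  0.19] turn 0.004
```

View pics/w19.png

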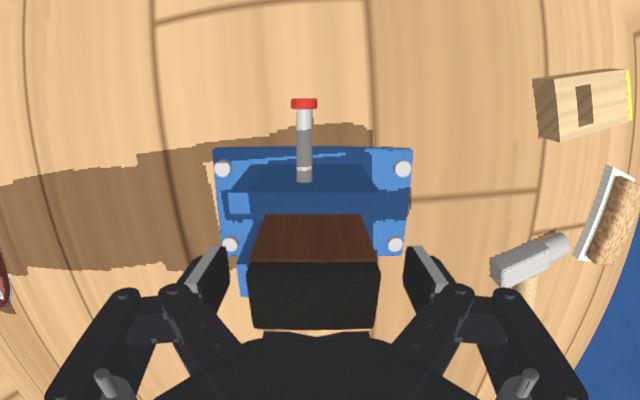

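View pics/19side.png

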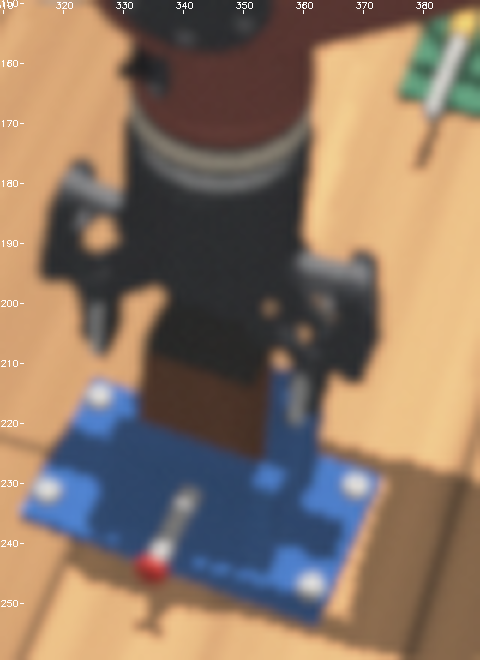

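Request:
move_arm:
  targets:
    - [0,-0.1,0.1,0,0.1]
    - [0,-0.1,0.1,0,0.25]
    - [0,-0.1,0.1,0,0.4]
    - [0,-0.1,0.1,0,0.6]
    - [0,-0.1,0.1,0,1]
    - [0,-0.1,0.1,0,1]
    - [0,-0.1,0.1,0,1]

```text
time_s: 23.25
eef_pos: [0.5367, 0.0473, 0.1061]
eef_rot: [3.127, 0.046, 1.504]
ft_force: [-1.9, 0.6, 6.6]
gripper_width: 0.0513
```

```bash
python3 - <<'E'
from h import *
st=read_state();p=st["eef_pos"]
to([p[0],p[1],p[2]+.13])
f=grab_frame("wrist"); cv2.imwrite("pics/w20.png",f["img"])
E
```

```text
from [0.5367 0.0473 0.1061] [3.1273 0.0463 1.5043] t 23.25 F [-1.88  0.57  6.58] w 0.0513
shift cm [ -0.6    0.19 -12.98] turn 0
```

View pics/w20.png

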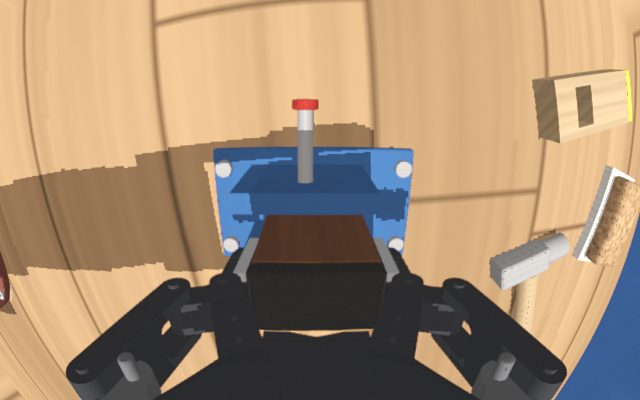

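Request:
move_arm:
  targets:
    - [0,0,-0.2,0,1]
    - [0,0,-0.4,0,1]
    - [0,0,-0.7,0,1]
    - [-0.05,0.02,-1,0,1]
    - [-0.05,0.02,-1,0,1]

```text
time_s: 23.8
eef_pos: [0.5371, 0.0473, 0.1165]
eef_rot: [3.126, 0.046, 1.504]
ft_force: [-0.4, 0.7, -3.2]
gripper_width: 0.0516
```

Request:
move_arm:
  targets:
    - [-0.02,0.01,-0.5,0,1]
    - [-0.05,0.02,-1,0,1]
    - [-0.07,0.02,-1.5,0,1]
    - [-0.09,0.03,-2,0,1]
    - [-0.12,0.04,-2.5,0,1]
    - [-0.14,0.04,-3,0,1]

```text
time_s: 24.4
eef_pos: [0.5371, 0.0472, 0.1471]
eef_rot: [3.126, 0.046, 1.504]
ft_force: [0.0, 0.2, -2.3]
gripper_width: 0.0515
```

Request:
move_arm:
  targets:
    - [-0.05,0.02,-1,0,1]
    - [-0.1,0.03,-2,0,1]
    - [-0.14,0.04,-3,0,1]
    - [-0.19,0.06,-4,0,1]
    - [-0.23,0.07,-5,0,1]
    - [-0.3,0.09,-6.5,0,1]
    - [-0.4,0.12,-8.5,0,1]
    - [-0.46,0.14,-10,0,1]
    - [-0.46,0.14,-10,0,1]

```text
time_s: 25.3
eef_pos: [0.5391, 0.0473, 0.2511]
eef_rot: [3.119, 0.046, 1.504]
ft_force: [0.2, -0.6, -1.6]
gripper_width: 0.0517
```

```bash
python3 - <<'E'
from h import *
to([.517,.312,.25],1.5)
f=grab_frame("wrist"); cv2.imwrite("pics/w21.png",f["img"])
f=grab_frame("side"); cv2.imwrite("pics/21side.png",f["img"])
E
```

```text
from [0.5391 0.0473 0.2511] [3.1192 0.046  1.504 ] t 25.3 F [ 0.24 -0.6  -1.55] w 0.0517
shift cm [26.25 -3.95 -1.19] turn 0.004
```

View pics/w21.png

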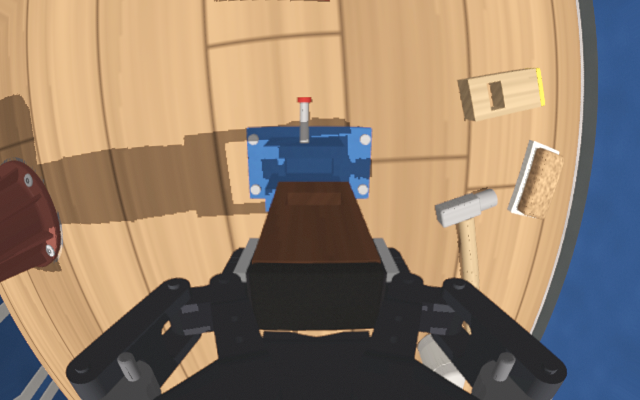

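View pics/21side.png

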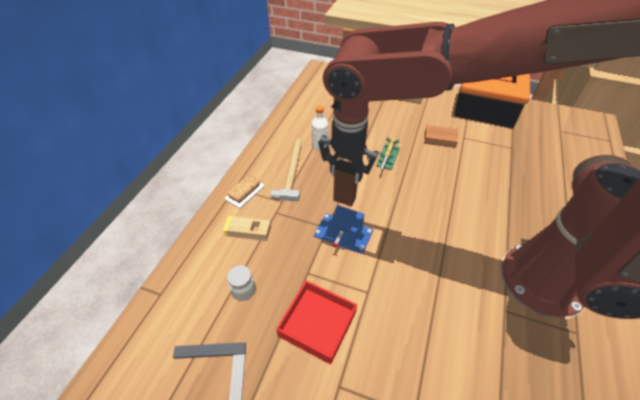

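Request:
move_arm:
  targets:
    - [2,-0.3,-0.1,0,1]
    - [5,-0.7,-0.2,0,1]
    - [9,-1.4,-0.4,0,1]
    - [13,-2,-0.6,0,1]
    - [17,-2.6,-0.8,0,1]
    - [21,-3.2,-1,0,1]
    - [24,-3.6,-1.1,0,1]
    - [25.6,-3.9,-1.2,0,1]
    - [26.2,-4,-1.2,0,1]
    - [26.2,-4,-1.2,0,1]

```text
time_s: 26.4
eef_pos: [0.514, 0.3113, 0.246]
eef_rot: [3.127, 0.048, 1.505]
ft_force: [0.4, 0.3, -3.3]
gripper_width: 0.0513
```

```bash
python3 - <<'E'
from h import *
import pickle
to([.516,.312,.25],1.5)
f=grab_frame("wrist"); cv2.imwrite("pics/w22.png",f["img"]);pickle.dump(f,open("w22.pkl","wb"))
f=grab_frame("side"); cv2.imwrite("pics/22side.png",f["img"])
E
```

```text
from [0.514  0.3113 0.246 ] [3.1266 0.0477 1.5049] t 26.4 F [ 0.42  0.3  -3.25] w 0.0513
shift cm [ 0.06  0.2  -0.4 ] turn 0.005
```

View pics/w22.png

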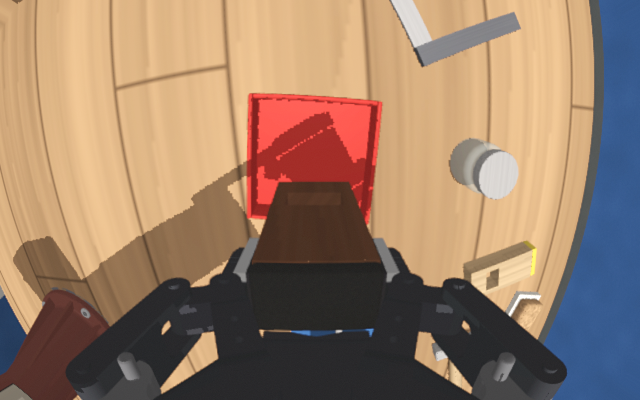

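View pics/22side.png

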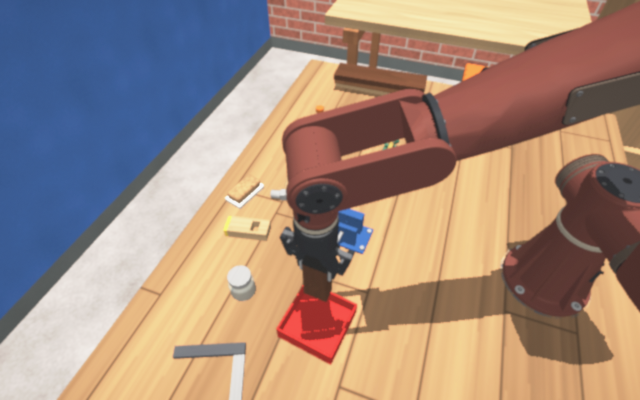

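```bash
python3 - <<'E'
from h import *
import pickle
f=pickle.load(open("w22.pkl","rb"))
P=[atz(f,q,.045,True) for q in [(249,94),(381.5,101),(369,222),(248.5,217)]]
print(np.round(P,4),np.mean(P,0))
to([.514,.311,.115],1.5); to([.514,.311,.107],1.5)
E
```

```text
[[0.4533 0.3932 0.045 ]
 [0.5897 0.377  0.045 ]
 [0.5738 0.2416 0.045 ]
 [0.4366 0.2574 0.045 ]] [0.51332847 0.31731753 0.045     ]
from [0.5145 0.3102 0.2465] [3.1259 0.0476 1.5032] t 26.5 F [ 0.25 -0.09 -2.58] w 0.0514
shift cm [ 0.7  -0.26 13.12] turn 0.003
from [0.5145 0.3102 0.2465] [3.1259 0.0476 1.5032] t 26.5 F [ 0.25 -0.09 -2.58] w 0.0514
shift cm [ 0.74 -0.28 13.92] turn 0.003
```

Request:
move_arm:
  targets:
    - [0.4,-0.05,3,0,1]
    - [0.6,-0.1,6,0,1]
    - [0.8,-0.2,9,0,1]
    - [1.0,-0.25,11.5,0,1]
    - [1.1,-0.27,13,0,1]
    - [1.1,-0.28,13.4,0,1]
    - [1.1,-0.28,13.4,0,1]

```text
time_s: 27.2
eef_pos: [0.5144, 0.3142, 0.1121]
eef_rot: [3.126, 0.048, 1.502]
ft_force: [0.4, -0.3, -2.1]
gripper_width: 0.0516
```

Request:
move_arm:
  targets:
    - [0,0,0.2,0,1]
    - [0,0,0.4,0,1]
    - [0,0,0.5,0,1]
    - [0,0,0.5,0,1]

```text
time_s: 27.6
eef_pos: [0.5147, 0.3141, 0.1076]
eef_rot: [3.125, 0.048, 1.502]
ft_force: [0.2, 0.2, -3.0]
gripper_width: 0.0515
```

Request:
move_arm:
  targets:
    - [0,0,0.1,0,1]
    - [0,0,0.2,0,1]
    - [0,0,0.3,0,1]
    - [0,0,0.3,0,1]

```text
time_s: 28.0
eef_pos: [0.5145, 0.3139, 0.1043]
eef_rot: [3.126, 0.048, 1.502]
ft_force: [-0.1, 0.0, -1.4]
gripper_width: 0.0514
```

Request:
move_arm:
  targets:
    - [0,0,0.1,0,1]
    - [0,0,0.15,0,1]
    - [0,0,0.15,0,1]

```text
time_s: 28.3
eef_pos: [0.5147, 0.3139, 0.1031]
eef_rot: [3.126, 0.048, 1.502]
ft_force: [-0.4, 0.4, -1.1]
gripper_width: 0.0516
```

Request:
move_arm:
  targets:
    - [0,0,0.1,0,1]
    - [0,0,0.2,0,1]
    - [0,0,0.2,0,1]

```text
time_s: 28.6
eef_pos: [0.5148, 0.314, 0.1031]
eef_rot: [3.126, 0.048, 1.502]
ft_force: [-4.2, -1.0, 8.5]
gripper_width: 0.0513
```

Seated on the tray floor (8.5 N). Ease slightly and open slowly.

Request:
move_arm:
  targets:
    - [0,0,0,0,1]
    - [0,0,0,0,0.5]
    - [0,0,0,0,0.35]
    - [0,0,0,0,0.2]
    - [0,0,0,0,0.1]
    - [0,0,0,0,0]
    - [0,0,0,0,0]
    - [0,0,0,0,0]

```text
time_s: 29.4
eef_pos: [0.5148, 0.314, 0.1031]
eef_rot: [3.126, 0.048, 1.502]
ft_force: [-0.3, -0.2, -0.9]
gripper_width: 0.0854
```

```bash
python3 - <<'E'
from h import *
st=read_state();p=st["eef_pos"]
to([p[0],p[1],.25])
f=grab_frame("wrist"); cv2.imwrite("pics/w23.png",f["img"])
E
```

```text
from [0.5148 0.314  0.1031] [3.1262 0.048  1.5024] t 29.4 F [-0.26 -0.16 -0.9 ] w 0.0854
shift cm [ -0.7    0.23 -14.67] turn 0
```

View pics/w23.png

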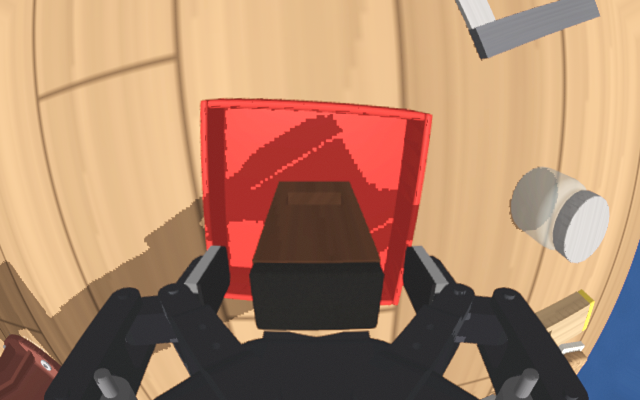

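The foot stands in the tray, both pads clear. Retreat upwards.

Request:
move_arm:
  targets:
    - [-0.1,0.03,-2,0,0]
    - [-0.25,0.08,-5,0,0]
    - [-0.4,0.13,-9,0,0]
    - [-0.6,0.2,-13,0,0]
    - [-0.7,0.23,-15,0,0]
    - [-4,0.23,-16,0,0]
    - [-8,0.23,-16,0,0]
    - [-12,0.2,-16,0,0]
    - [-15,0.2,-16,0,0]
    - [-15,0.2,-16,0,0]
    - [-15,0.2,-16,0,0]

```text
time_s: 30.55
eef_pos: [0.5047, 0.1719, 0.2704]
eef_rot: [3.126, 0.047, 1.501]
ft_force: [-0.1, 0.0, -0.1]
gripper_width: 0.0857
```

```bash
python3 - <<'E'
from h import *
for n in ["scene","side","wrist"]:
    f=grab_frame(n); cv2.imwrite(f"pics/24{n}.png",f["img"])
print(read_state()["eef_pos"])
E
```

```text
[0.50468439 0.17315481 0.27009912]
```

View pics/24scene.png

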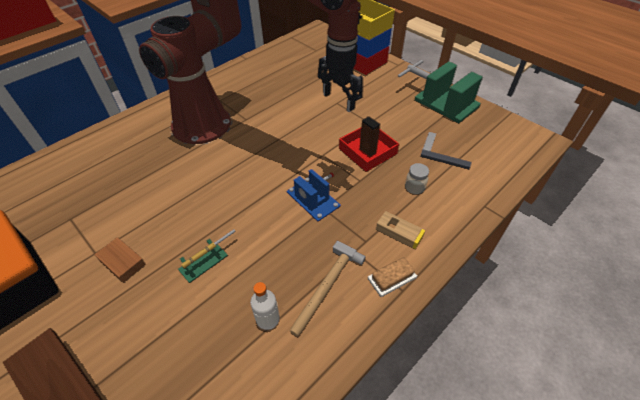

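View pics/24side.png

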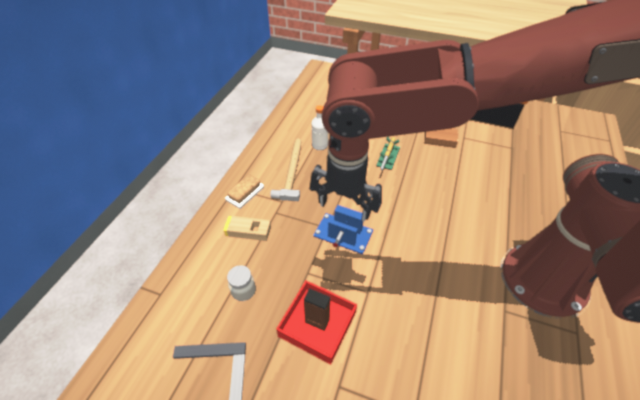

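View pics/24wrist.png

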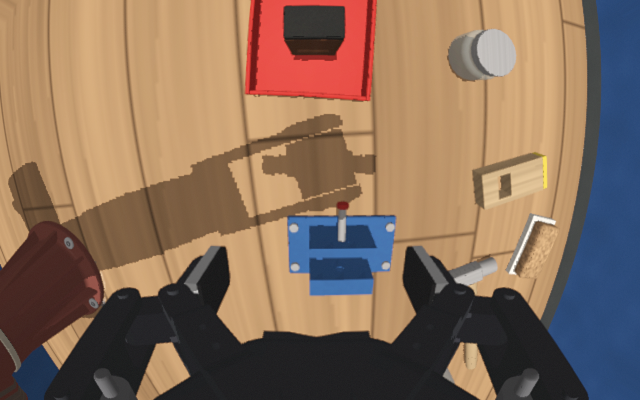

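Foot stands in the tray at scene (370,138), the punch lies along its rest at (205,258), the pin is out at side (339,240), and nothing else has moved.

```bash
python3 -c "
from bench import *
print(job_done())"
```

```text
the job is handed in; nothing more can be done
None
```

I pushed the pin out with the punch, laid the punch back along its green rest, and lifted the foot out and stood it upright in the red tray. The job was handed in at about 31 s.

- **Pin:** it slid at about 6–7 N and came up solid after roughly 40 mm of punch travel. One small confirming push reached about 13.5 N at the wrist, the highest I read, and moved it only 0.2 mm more. I then eased off. Its length in the later pictures, about 40–41 mm out, agrees with the 41.5 mm stop, though I could not read the travel directly.
- **Foot:** it lifted out with no more force than its own weight and went onto the tray floor at about 8.5 N. It was still standing in the last pictures.
- **Last pictures:** the punch is in both saddles as at the start, the gripper is empty and clear, and the spare, mallet, glue and jar look where they were.

**Disagreements:**
- The cameras disagreed with each other by 2–5 mm on the bore's position, so I settled that by the wrist view and by feel.
- The tool slowly tilted about 2° nose-down over the repeated push calls, so the punch's tail probably dropped about 3 mm into its saddle on release.

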